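# Refill the fridge-side rack: tins in file, white board in its slot

### The job

Put the clean things back into the aluminium rack from the fridge side: push the yellow-lidded spice tins, upright and one by one, into single file between the guide rails under the rack until every one of them is wholly past the flared mouth, and slide the white cutting board from the drainer down into its own free slot, the one with the white clips, until it stands on the rods. Leave the bamboo boards, the owl, the toggle-latch canister and the bottle opener where they are.

Things in the scene. Friction and masses are not known exactly. Their poses are not given: they have to be found in the camera images.
- rack: Bare aluminium rack, fixed, stood on the counter: a lane for tins below, a deck with three upright board slots above. x runs level into the lane, y across it, z up; origin on the counter in the middle of the lane mouth. Corner posts at x = 70 and 236, y = +-80 mm
- lane_mouth (a point): Middle of the lane mouth at counter height, axes as the rack. Two guide rails, 50 mm apart inside, 3 mm thick, 35 mm high, run straight from here (x = 0) to the end stop. In front they flare, x = 0 to -50 mm, to about 98 mm apart. No floor: tins slide on the counter. A tin is wholly between the straight rails when its centre is 23 mm past this point
- lane_end (a point): Foot of the end stop closing the lane, 250 mm beyond the mouth; five tins in file take 230 mm. The deck covers the lane from x = 65 mm on, so tins go in only by the mouth, each pushing on those before it
- deck (a point): Middle of the deck's top face, 83 mm up; deck 65 to 83 mm high, x = 65 to 241, y = +-85 mm, open between its rods. Slots at x = 108, 153, 198 mm: two upright sheets 15 mm apart, 150 mm wide, 73 to 123 mm high, with flared lips up to 132 mm, 28 mm apart there. A board stands in a slot on two rods, faces looking along x, centre 133 mm up (top edge 203 mm)
- white_slot (a point): The white board's own slot, the one free slot of the three, marked by a small white clip at each end on the rack's sides (which slot varies). The point is where the board's centre is when it stands on the rods, 133 mm above the counter; x across the slot (along the lane), y along it, z up
- white_board_center (a point): Centre of the white plastic round cutting board, 140 mm in diameter, 12 mm thick, about 0.2 kg, loose, at first on edge in the drainer. Its x axis is level, across its thickness; it can be pinched from above at its top edge, 70 mm above the centre
- drainer: Wooden plate drainer, fixed; origin on the counter under its middle. 90 mm long in x, 102 mm wide in y; two base rails 18 mm high carry upright dowels up to 78 mm height. The white board stands between the dowels (gap 16 mm), its faces looking along the drainer's x, its centre 76 mm above the counter and 12 mm to +x of the drainer's middle
- bamboo_a: Round bamboo cutting board, 140 mm in diameter, 12 mm thick, loose, standing in one of the rack's slots; origin at its centre. Stays there
- bamboo_b: The other round bamboo cutting board, same size, in another slot; origin at its centre. Stays there
- owl_center (a point): White ceramic magnet owl with blue wings, 48 mm wide, 60 mm high, loose, standing on the counter; point at half height. Bystander
- latch_canister_center (a point): Tiny plain steel canister with a toggle latch and black seal, 38 mm in diameter, 48 mm high, loose, no yellow lid; point at half height. Bystander, not a spice tin
- bottle_opener_center (a point): Red plastic bottle opener with a ring head, about 115 mm long, 36 mm wide, 8 mm thick, loose, lying on the counter. Bystander
- tin1_center (a point): Centre (half-way up) of spice tin 1: steel with a green band and a yellow lid, 46 mm in diameter, 50 mm high, 0.1 to 0.18 kg, loose, upright on the counter; z is its axis. Three to five such tins are there, in any places; the others are absent
- tin2_center (a point): Centre (half-way up) of spice tin 2: steel with a green band and a yellow lid, 46 mm in diameter, 50 mm high, 0.1 to 0.18 kg, loose, upright on the counter; z is its axis. Three to five such tins are there, in any places; the others are absent
- tin3_center (a point): Centre (half-way up) of spice tin 3: steel with a green band and a yellow lid, 46 mm in diameter, 50 mm high, 0.1 to 0.18 kg, loose, upright on the counter; z is its axis. Three to five such tins are there, in any places; the others are absent
- tin4_center (a point): Centre (half-way up) of spice tin 4: steel with a green band and a yellow lid, 46 mm in diameter, 50 mm high, 0.1 to 0.18 kg, loose, upright on the counter; z is its axis. Three to five such tins are there, in any places; the others are absent
- tin5_center (a point): Centre (half-way up) of spice tin 5: steel with a green band and a yellow lid, 46 mm in diameter, 50 mm high, 0.1 to 0.18 kg, loose, upright on the counter; z is its axis. Three to five such tins are there, in any places; the others are absent
There are look-alikes about, which are no part of the job. Leave any pink or red look-alike of the part that bears tin1_center alone.

How it is judged:
By the outcome, as a careful person would: the job done as asked, in the order asked, and still so for the second after the job is handed in, with the robot touching nothing.
Of tin1, tin2, tin3, tin4, tin5 only 3 to 5 are there at a start; the rules pass over those that are not, and their reading is None.
At some moment in a run one of tin1, tin2, tin3, tin4, tin5 may be knocked a few centimetres aside while the robot is not near it.
It also fails if it takes over 210 s, if anything falls off the work surface, if the arm or the gripper's body presses on something with over 40 N, if the wrist force passes 120 N, or if a joint passes its speed limit or range.

### The arm

A 6-joint arm with a two-finger parallel gripper is mounted at the origin on the work surface. World frame = base frame: x ahead of the robot, y to its left, z up, the work surface at z = 0. Lengths are in m, angles in rad, forces in N, time in s.
With the tool pointing down it reaches from about 0.35 to 0.775 m from the base axis. Payload 5.5 kg.
Tool frame: the origin (TCP) lies between the finger pads; the fingertips stand 11 mm ahead of it and the grasp point (between the pads) lies 8 mm behind it (tips_ahead is the distance from the TCP to the fingertips, in m); z points along the fingers, y is the line along which they close (so a half turn about z gives the same grasp; the last joint's range is limited). The gripper opens to 85 mm and grips with 20 to 120 N. Pads are 22 mm wide; open, the fingers measure 114 mm over their backs; the gripper's body (76 mm by 85 mm) begins 54 mm behind the grasp point. The pads swing forward as they close: fully open they stand 13 mm farther back than shut.
Start: joints at [-1.418, 0.313, 0.046, 1.304, 0, 1.431], TCP at [0.166, -0.551, 0.212] pointing down, gripper open.
Joint ranges: [-2.76, 2.76], [-0.86, 1.69], [-1.03, 1.26], [-2.2, 2.34], [-1.47, 1.5], [-3.14, 3.14]. Speed limits (rad/s): [2.57, 2.57, 3.14, 3.14, 3.14, 3.14].

### API

Orientations are given as a unit quaternion [w, x, y, z].
In Python, from workcell import * gives the robot as it stands. The module is installed in compiled form; this text tells all that it offers.
- The arm moves only by the tool jog_arm, never from a script. Its argument "moves" is a list of rows, each an object with "fingers": the closure, from 0 (fully open) to 1 (shut); "slide": the shift along the tool's x, y, z in mm, a list of three; "angular": the turn, a rotation vector about the tool's x, y, z in degrees, a list of three. A call has 1 to 10 rows; each row is the pose to reach, as a shift and turn from the pose commanded when the call began, along the tool's axes at that moment; what a row does not reach only later rows make up. A row lasts 1/12 s, in which the tool goes at most 41.7 mm and 7.16 degrees, less where a joint would pass 70% of its speed; a pose out of reach is approached as far as the arm can. A call with a gripper value outside its range is refused whole. The fingers move at their own pace and stop on an object; "squeeze" is the grip in N (left out, the last holds). Time passes only in rows, so rows that repeat a pose let the fingers close. It gives the time, the measured TCP pose, the force, the opening and the grip force at its end, in the units of the state.
- get_state(): the state, without advancing time (a new reading comes with each control period).
- read_camera(name): name is "scene" or "top"; returns a dict with "color" (400x640x3 uint8, red, green, blue), "fovy" (degrees; the focal length in pixels is half the picture's height over the tangent of half this angle, whatever the lens; pixels are square), "cx", "cy" (the principal point, pixels), "D" ([k1, k2, p1, p2, k3] as OpenCV has them; the pictures are not rectified), "world_from_camera" (4x4, takes a point from camera to world coordinates). Camera axes: x right, y down, z forward; pixel columns grow to the right and rows downward; lengths in m; the calibration is good to about 2 mm. A picture is of the moment at which its call begins. There is no depth.
- hand_in(): hands the job in; it is judged then, once.
Trained networks look in a picture, given as the dict that the camera call returned (one of the last four; its "shot" number tells which), for a name from the list of things; names that differ only in an ending like _2 or _b are one class to them, and where a whole thing is asked for, a point or a joint stands for the part that bears it (a point fixed in the world has none). Each returns a list of dicts, best first, with "p" (0 to 1); they miss things now and then, are a little off and sometimes report something else, mostly with a low value. They report only what shows in the picture. A call takes as long as a camera call. They do not tell look-alikes from the thing itself.
- look_for(target, picture): "point" ([column, row] in pixels, amid what is visible of it).
- tip_of(target, picture): "point" ([column, row] in pixels: a listed point, or the origin of a listed thing).
The state is a dict: "clock": time; "joint_pos": joint angles; "qvel": joint speeds; "tau": joint torques, N m; "tcp_pos": TCP position; "orientation": TCP orientation; "wrist_force": force on the tool from outside, world axes, zero at the start; "ft_torque": the same for the moment, N m; "finger_gap": finger opening in m; "grip_force": force on a finger pad.
Only numpy, scipy, OpenCV 4.12 (cv2) and the standard library are available. Lean on these libraries where they do the work, as an engineer would, in place of code of your own. Each camera call takes 0.05 s, during which the arm holds its last target. There are 200 camera calls.

## Working session

There is one attempt and no reset: what is moved stays moved. The work goes in short steps, Python scripts to look and compute and a tool call to move; the robot and the scene stay as the last step left them, time stands still between calls to the robot, and variables do not carry over. Pictures are saved under pics/ and viewed, at most 14 in all, crops included, and the job is handed in when it is done.

Besides the shell and the picture viewer there is one more tool, called as name([rows], argument=value, ...), one row to a line, values as JSON. jog_arm: Moves the arm, as the interface text tells. Its arguments: {"type":"object","properties":{"moves":{"type":"array","items":{"type":"object","properties":{"fingers":{"type":"number"},"slide":{"type":"array","items":{"type":"number"}},"angular":{"type":"array","items":{"type":"number"}}}}},"squeeze":{"type":"number"}},"required":["moves"]}

```bash
mkdir -p pics; cat > h.py <<'E'
from workcell import *
import numpy as np, cv2
def K(p):
    f=200/np.tan(np.radians(p["fovy"])/2); return np.array([[f,0,p["cx"]],[0,f,p["cy"]],[0,0,1.]])
def w(p,pt,z):
    "pixel -> world point at height z"
    u=cv2.undistortPoints(np.array([[pt]],float),K(p),np.array(p["D"],float))[0,0]
    T=np.array(p["world_from_camera"]); d=T[:3,:3]@[u[0],u[1],1]; o=T[:3,3]
    return (o+d*(z-o[2])/d[2])
def px(p,X):
    T=np.linalg.inv(np.array(p["world_from_camera"])); 
    return cv2.projectPoints(np.array([X],float),cv2.Rodrigues(T[:3,:3])[0],T[:3,3],K(p),np.array(p["D"],float))[0][0,0]
def save(p,n): cv2.imwrite("pics/"+n+".png",p["color"][:,:,::-1])
E
python3 - <<'E'
from h import *
for c in("top","scene"):
    p=read_camera(c); save(p,c+"0"); print(c,np.round(p["world_from_camera"],3).tolist(),p["fovy"])
    for n,z in [("lane_mouth",0),("lane_end",0),("deck",.083),("white_slot",.133),("white_board_center",.076),("drainer",0),("bamboo_a",.133),("owl_center",.03),("latch_canister_center",.024),("bottle_opener_center",.004),("tin1_center",.025)]:
        print(n,[(np.round(r["point"]).tolist(),round(r["p"],2),np.round(w(p,r["point"],z),3)[:2].tolist()) for r in tip_of(n,p)[:7]])
print(get_state())
E
```

```text
top [[0.028, -0.994, 0.107, 0.467], [-0.999, -0.031, -0.019, 0.034], [0.022, -0.107, -0.994, 1.06], [0.0, 0.0, 0.0, 1.0]] 50.0614516620087
lane_mouth [([348.0, 230.0], 0.87, [0.527, -0.05]), ([259.0, 222.0], 0.71, [0.539, 0.171])]
lane_end [([246.0, 228.0], 0.79, [0.525, 0.204])]
deck [([281.0, 226.0], 0.81, [0.526, 0.109])]
white_slot [([246.0, 223.0], 0.65, [0.527, 0.183]), ([332.0, 272.0], 0.43, [0.427, -0.006])]
white_board_center [([176.0, 228.0], 0.84, [0.515, 0.355]), ([334.0, 170.0], 0.49, [0.662, -0.007])]
drainer [([191.0, 236.0], 0.87, [0.5, 0.339]), ([345.0, 228.0], 0.75, [0.531, -0.043]), ([343.0, 231.0], 0.51, [0.524, -0.037])]
bamboo_a [([305.0, 224.0], 0.9, [0.53, 0.055]), ([259.0, 222.0], 0.65, [0.531, 0.155])]
owl_center [([335.0, 170.0], 0.65, [0.671, -0.013])]
latch_canister_center [([328.0, 274.0], 0.7, [0.418, -0.003])]
bottle_opener_center [([267.0, 273.0], 0.9, [0.416, 0.146])]
tin1_center [([413.0, 263.0], 0.87, [0.449, -0.208]), ([421.0, 220.0], 0.7, [0.554, -0.226]), ([449.0, 169.0], 0.61, [0.685, -0.298])]
scene [[-0.209, 0.799, -0.564, 1.139], [0.978, 0.1
[... 943 characters left out ...]
joint_pos': array([-1.41758948e+00,  3.13192289e-01,  4.60897271e-02,  1.30364075e+00,
        1.40427586e-05,  1.43118553e+00]), 'qvel': array([ 6.64854643e-04,  4.48468942e-04,  4.97680108e-05,  7.09518503e-04,
       -6.60026172e-04,  5.89243135e-05]), 'tau': array([ 7.08762709e-04, -4.80473614e+01,  2.98814517e+01,  2.85351798e-04,
        1.76911277e-05, -1.81518992e-06]), 'tcp_pos': array([ 0.16596655, -0.55054755,  0.21232336]), 'orientation': array([2.64585508e-05, 9.89301360e-01, 1.45886320e-01, 7.20141015e-06]), 'wrist_force': array([-0.04118497,  1.24446663,  0.44734175]), 'ft_torque': array([0.00390869, 0.0158632 , 0.02341594]), 'grip_force': 0.0, 'finger_gap': 0.085562500906098}
```

```bash
python3 - <<'E'
import cv2
for n,(a,b,c,d) in {"top":(140,500,120,320),"scene":(120,500,110,300)}.items():
    i=cv2.imread(f"pics/{n}0.png")[c:d,a:b]; cv2.imwrite(f"pics/{n}0c.png",cv2.resize(i,None,fx=2.1,fy=2.1,interpolation=cv2.INTER_CUBIC))
E
```

```text
(no output)
```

View pics/top0c.png

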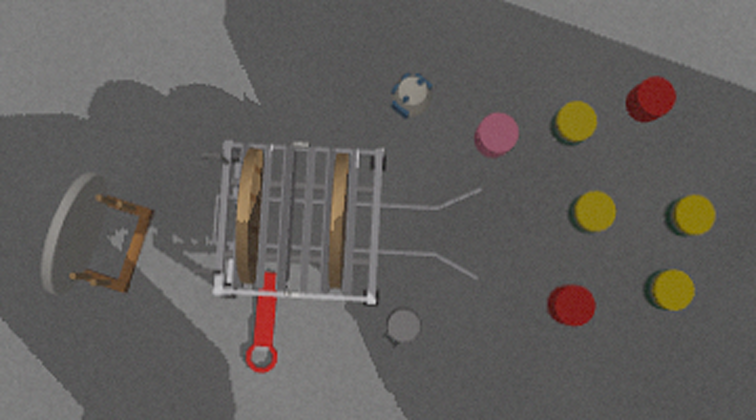

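View pics/scene0c.png

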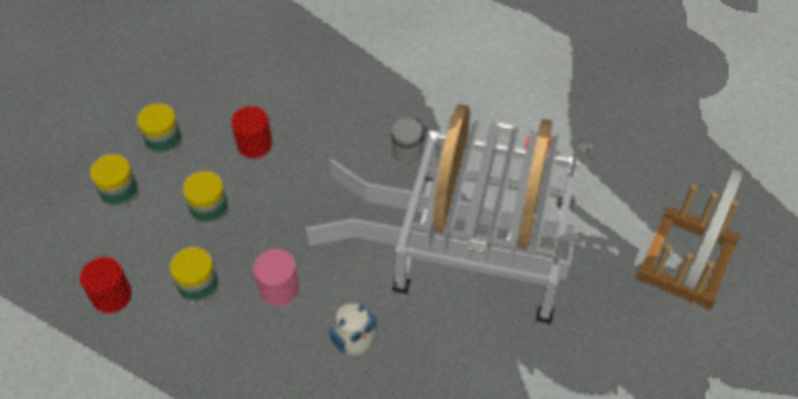

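The top view shows four yellow tins on the right, at crop (575,122), (595,211), (694,215) and (672,290). The red and pink ones are look-alikes. The free slot with the white clips is the middle one. The scene view agrees.

```bash
cat >> h.py <<'E'
def tins(p,z=.05):
    h=cv2.cvtColor(p["color"],cv2.COLOR_RGB2HSV); m=cv2.inRange(h,(23,150,60),(35,255,255))
    n,l,s,c=cv2.connectedComponentsWithStats(m)
    return [(s[i,4],np.round(w(p,c[i],z-.002)[:2],4).tolist()) for i in range(1,n) if s[i,4]>25]
E
python3 - <<'E'
from h import *
from scipy.optimize import least_squares
p=read_camera("top"); q=read_camera("scene")
print(tins(p)); print(tins(q))
def crop(u,v,a,b): return np.array([a+u/2.1,b+v/2.1])
R=[((0,26.5,35),(434,254)),((0,-26.5,35),(436,209)),((-50,50,35),(476,277)),((-50,-50,35),(480,189))]
S=[((-50,50,35),(332,161)),((-50,-50,35),(308,229)),((0,26.5,35),(367,186)),((0,-26.5,35),(352,221))]
obs=[(p,np.array(X)/1e3,crop(*u,140,120)) for X,u in R]+[(q,np.array(X)/1e3,crop(*u,120,110)) for X,u in S]
obs+=[(p,np.array([.25,0,0]),tip_of("lane_end",p)[0]["point"]),(p,np.array([.153,0,.083]),tip_of("deck",p)[0]["point"]),(q,np.array([.25,0,0]),tip_of("lane_end",q)[0]["point"]),(q,np.array([.153,0,.083]),tip_of("deck",q)[0]["point"]),(p,np.zeros(3),tip_of("lane_mouth",p)[0]["point"])]
def W(v,X): c,s=np.cos(v[2]),np.sin(v[2]); return np.array([v[0]+c*X[0]-s*X[1],v[1]+s*X[0]+c*X[1],X[2]])
r=least_squares(lambda v:np.concatenate([px(c,W(v,X))-u for c,X,u in obs]),[.527,-.05,1.57],loss="soft_l1")
print(r.x,np.degrees(r.x[2])); print(np.round(r.fun.reshape(-1,2),1).tolist())
v=r.x
for c,n in((p,"topw"),(q,"scw")):
    i=c["color"][:,:,::-1].copy(); i=cv2.resize(i,None,fx=3,fy=3)
    L=[((0,s*25,35),(250,s*25,35)) for s in(1,-1)]+[((0,s*25,35),(-50,s*49,35)) for s in(1,-1)]+[((x,-75,132),(x,75,132)) for x in(145.5,160.5)]+[((70,-80,0),(236,-80,0)),((70,-80,0),(70,-80,83)),((65,-85,83),(241,-85,83)),((65,85,83),(241,85,83)),((65,-85,83),(65,85,83)),((241,-85,83),(241,85,83))]
    for a,b in L:
        a,b=[tuple(int(t) for t in np.round(px(c,W(v,np.array(k)/1e3))*3)) for k in(a,b)]; cv2.line(i,a,b,(0,255,0),1)
    m=px(c,W(v,np.array([.1,0,.05])))*3; y,x=int(m[1]),int(m[0]); cv2.imwrite(f"pics/{n}.png",i[y-220:y+220,x-330:x+330])
E
```

```text
[(np.int32(281), [0.6562, -0.2037]), (np.int32(288), [0.5528, -0.2255]), (np.int32(288), [0.5517, -0.3416]), (np.int32(297), [0.4649, -0.3171])]
[(np.int32(225), [0.467, -0.3195]), (np.int32(254), [0.5537, -0.3448]), (np.int32(256), [0.5548, -0.2284]), (np.int32(296), [0.6579, -0.2065])]Traceback (most recent call last):
  File "<stdin>", line 9, in <module>
IndexError: list index out of range
```

```bash
cat > rk.py <<'E'
from h import *
def W(v,X): c,s=np.cos(v[2]),np.sin(v[2]); return np.array([v[0]+c*X[0]-s*X[1],v[1]+s*X[0]+c*X[1],X[2]])
def wire(c,n,v,at,L=[]):
    i=cv2.resize(c["color"][:,:,::-1],None,fx=3,fy=3)
    L=L+[((0,s*25,35),(250,s*25,35)) for s in(1,-1)]+[((0,s*25,35),(-50,s*49,35)) for s in(1,-1)]+[((x,-75,123),(x,75,123)) for x in(145.5,160.5)]+[((70,-80,0),(236,-80,0)),((70,-80,0),(70,-80,83)),((65,-85,83),(241,-85,83)),((65,85,83),(241,85,83)),((65,-85,83),(65,85,83)),((241,-85,83),(241,85,83))]
    for a,b in L:
        a,b=[tuple(int(t) for t in np.round(px(c,W(v,np.array(k)/1e3))*3)) for k in(a,b)]; cv2.line(i,a,b,(0,255,0),1)
    m=px(c,W(v,np.array(at)))*3; y,x=int(m[1]),int(m[0]); cv2.imwrite(f"pics/{n}.png",i[max(y-220,0):y+220,max(x-330,0):x+330])
E
python3 - <<'E'
from rk import *
from scipy.optimize import least_squares
p=read_camera("top"); q=read_camera("scene")
def crop(u,v,a,b): return np.array([a+u/2.1,b+v/2.1])
R=[((0,26.5,35),(434,254)),((0,-26.5,35),(436,209)),((-50,50,35),(476,277)),((-50,-50,35),(480,189))]
S=[((-50,50,35),(332,161)),((-50,-50,35),(308,229)),((0,26.5,35),(367,186)),((0,-26.5,35),(352,221))]
obs=[(p,np.array(X)/1e3,crop(*u,140,120)) for X,u in R]+[(q,np.array(X)/1e3,crop(*u,120,110)) for X,u in S]
E=np.array([.25,0,0]);D=np.array([.153,0,.083])
obs+=[(p,E,(246,228)),(p,D,(281,226)),(q,E,(392,232)),(q,D,(354,206)),(p,0*E,(348,230)),(q,0*E,(288,216))]
r=least_squares(lambda v:np.concatenate([px(c,W(v,X))-u for c,X,u in obs]),[.527,-.05,1.57],loss="soft_l1")
v=r.x
print(v,np.degrees(v[2])); print(np.round([px(c,W(v,X))-u for c,X,u in obs],1).tolist())
wire(p,"topw",v,(.1,0,.05)); wire(q,"scw",v,(.1,0,.05))
E
```

```text
[ 0.52562979 -0.04497746  1.5637538 ] 89.59649307232226
[[0.2, -0.3], [-0.1, -0.9], [0.7, -0.7], [-0.1, -0.4], [-0.6, -0.1], [0.0, -0.1], [-0.4, -1.2], [1.5, -0.6], [-0.7, -1.4], [0.9, -0.0], [-1.2, -0.2], [0.2, -0.2], [-1.9, 0.4], [4.4, -2.3]]
```

View pics/topw.png

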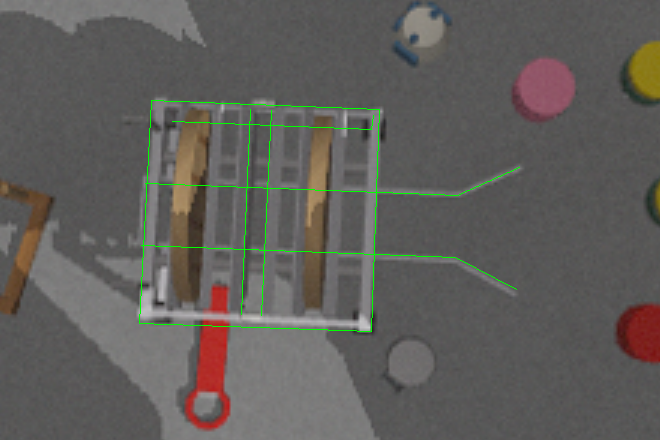

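View pics/scw.png

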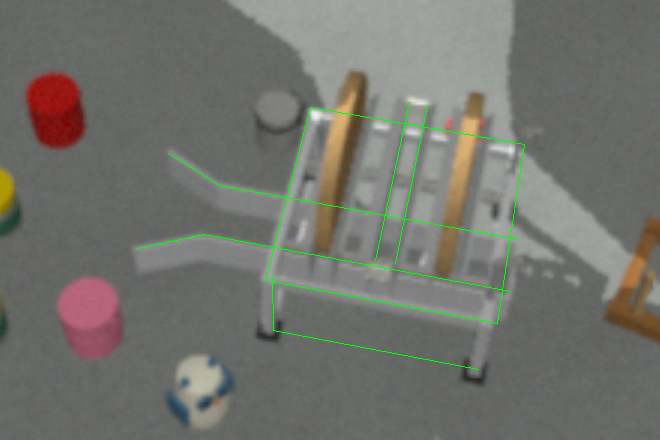

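The wireframe fits both views, so the rack mouth is at about (0.5245, -0.045) with yaw 89.6°. I'll go above the tin at (0.5535, -0.227).

jog_arm([
  {"slide": [464.4, -197.8, 80], "angular": [0, 0, 17.2], "fingers": 0.2},
  {"slide": [464.4, -197.8, 80], "angular": [0, 0, 17.2], "fingers": 0.2},
  {"slide": [464.4, -197.8, 80], "angular": [0, 0, 17.2], "fingers": 0.2},
  {"slide": [464.4, -197.8, 80], "angular": [0, 0, 17.2], "fingers": 0.2},
  {"slide": [464.4, -197.8, 80], "angular": [0, 0, 17.2], "fingers": 0.2},
  {"slide": [464.4, -197.8, 80], "angular": [0, 0, 17.2], "fingers": 0.2},
  {"slide": [464.4, -197.8, 80], "angular": [0, 0, 17.2], "fingers": 0.2},
  {"slide": [464.4, -197.8, 80], "angular": [0, 0, 17.2], "fingers": 0.2},
  {"slide": [464.4, -197.8, 80], "angular": [0, 0, 17.2], "fingers": 0.2},
  {"slide": [464.4, -197.8, 80], "angular": [0, 0, 17.2], "fingers": 0.2},
], squeeze=25)

```text
clock: 2.33
tcp_pos: [0.4809, -0.2875, 0.1475]
orientation: [0.0, 1.0, -0.004, 0.0]
wrist_force: [-0.7, 0.2, 0.6]
finger_gap: 0.0681
grip_force: 0.0
```

jog_arm([
  {"slide": [70, -58, 30]},
  {"slide": [70, -58, 30]},
  {"slide": [70, -58, 30]},
  {"slide": [70, -58, 30]},
  {"slide": [70, -58, 30]},
])

```text
schema error: expected keys fingers, slide, angular
```

```bash
python3 - <<'E'
from h import *
s=get_state(); print(s["tcp_pos"],s["orientation"]); q=read_camera("scene"); print(tins(q)); p=read_camera("top");print(tins(p)); 
print([px(q,[.525,-.045,0]),px(q,s["tcp_pos"])])
E
```

```text
[ 0.4808754  -0.28747597  0.14752787] [ 2.80724384e-04  9.99992978e-01 -3.72881328e-03  2.45479784e-04]
[(np.int32(223), [0.4672, -0.3198]), (np.int32(255), [0.5537, -0.3447]), (np.int32(256), [0.5546, -0.2284]), (np.int32(294), [0.6578, -0.2063])]
[(np.int32(282), [0.6561, -0.2036]), (np.int32(289), [0.5527, -0.2255]), (np.int32(289), [0.5515, -0.3416]), (np.int32(187), [0.4579, -0.3153])]
[array([292.41012299, 213.49859977]), array([195.6354484 , 146.96970233])]
```

jog_arm([
  {"slide": [72, -61, 50], "angular": [0, 0, 0], "fingers": 0.2},
  {"slide": [72, -61, 50], "angular": [0, 0, 0], "fingers": 0.2},
  {"slide": [72, -61, 50], "angular": [0, 0, 0], "fingers": 0.2},
  {"slide": [72, -61, 50], "angular": [0, 0, 0], "fingers": 0.2},
  {"slide": [72, -61, 122], "angular": [0, 0, 0], "fingers": 0.2},
  {"slide": [72, -61, 122], "angular": [0, 0, 0], "fingers": 0.2},
  {"slide": [72, -61, 122], "angular": [0, 0, 0], "fingers": 0.2},
  {"slide": [72, -61, 122], "angular": [0, 0, 0], "fingers": 0.6},
  {"slide": [72, -61, 122], "angular": [0, 0, 0], "fingers": 0.6},
  {"slide": [72, -61, 122], "angular": [0, 0, 0], "fingers": 0.6},
], squeeze=25)

```text
clock: 3.27
tcp_pos: [0.5531, -0.23, 0.0281]
orientation: [0.001, 1.0, -0.004, 0.002]
wrist_force: [-0.6, 0.5, -1.3]
finger_gap: 0.0432
grip_force: 25.6
```

jog_arm([
  {"slide": [0, 0, -40], "angular": [0, 0, 0], "fingers": 0.7},
  {"slide": [0, 0, -80], "angular": [0, 0, 0], "fingers": 0.7},
  {"slide": [-14, -60, -80], "angular": [0, 0, 0], "fingers": 0.7},
  {"slide": [-29, -155, -80], "angular": [0, 0, 0], "fingers": 0.7},
  {"slide": [-29, -155, -80], "angular": [0, 0, 0], "fingers": 0.7},
  {"slide": [-29, -155, -80], "angular": [0, 0, 0], "fingers": 0.7},
  {"slide": [-29, -155, -80], "angular": [0, 0, 0], "fingers": 0.7},
  {"slide": [-29, -155, -80], "angular": [0, 0, 0], "fingers": 0.7},
])

```text
clock: 3.93
tcp_pos: [0.5247, -0.0722, 0.1077]
orientation: [0.001, 1.0, -0.002, 0.002]
wrist_force: [-0.3, -0.3, -1.7]
finger_gap: 0.0433
grip_force: 26.3
```

```bash
python3 - <<'E'
from h import *
s=get_state(); print(s["tcp_pos"],s["orientation"],s["wrist_force"]); q=read_camera("scene"); print(tins(q),tins(q,.13)); save(q,"a1")
E
```

```text
[ 0.52465419 -0.07216323  0.10770644] [ 6.85133630e-04  9.99996372e-01 -2.10661112e-03  1.53256678e-03] [-0.31242278 -0.29905577 -1.72966413]
[(np.int32(226), [0.467, -0.3197]), (np.int32(274), [0.4692, -0.096]), (np.int32(253), [0.5536, -0.3449]), (np.int32(298), [0.6579, -0.2065])] [(np.int32(226), [0.5254, -0.2791]), (np.int32(274), [0.5274, -0.0748]), (np.int32(253), [0.6044, -0.3021]), (np.int32(298), [0.6997, -0.1757])]
```

jog_arm([
  {"slide": [0, 0, 40], "angular": [0, 0, 0], "fingers": 0.7},
  {"slide": [0, 0, 78], "angular": [0, 0, 0], "fingers": 0.7},
  {"slide": [0, 0, 79], "angular": [0, 0, 0], "fingers": 0.7},
  {"slide": [0, 0, 79], "angular": [0, 0, 0], "fingers": 0.7},
  {"slide": [0, 0, 79], "angular": [0, 0, 0], "fingers": 0.25},
  {"slide": [0, 0, 79], "angular": [0, 0, 0], "fingers": 0.25},
  {"slide": [0, 0, 79], "angular": [0, 0, 0], "fingers": 0.25},
  {"slide": [0, 0, 40], "angular": [0, 0, 0], "fingers": 0.25},
  {"slide": [0, 0, 5], "angular": [0, 0, 0], "fingers": 0.25},
  {"slide": [0, 0, 5], "angular": [0, 0, 0], "fingers": 0.25},
])

```text
clock: 4.82
tcp_pos: [0.5292, -0.0749, 0.1088]
orientation: [0.002, 1.0, -0.004, 0.006]
wrist_force: [1.0, -0.3, 0.7]
finger_gap: 0.0637
grip_force: 0.0
```

jog_arm([
  {"slide": [0, 35, 0], "angular": [0, 0, 0], "fingers": 0.99},
  {"slide": [0, 60, 0], "angular": [0, 0, 0], "fingers": 0.99},
  {"slide": [0, 60, 0], "angular": [0, 0, 0], "fingers": 0.99},
  {"slide": [0, 60, 0], "angular": [0, 0, 0], "fingers": 0.99},
  {"slide": [0, 60, 0], "angular": [0, 0, 0], "fingers": 0.99},
  {"slide": [0, 60, 0], "angular": [0, 0, 0], "fingers": 0.99},
])

```text
clock: 5.32
tcp_pos: [0.5237, -0.1327, 0.101]
orientation: [0.0, 1.0, -0.003, 0.0]
wrist_force: [0.4, 0.1, 0.0]
finger_gap: 0.0007
grip_force: 0.0
```

```bash
python3 - <<'E'
from h import *
s=get_state(); print(s["tcp_pos"],s["orientation"],s["wrist_force"]); q=read_camera("scene"); print(tins(q)); save(q,"a2")
cv2.imwrite("pics/a2.png",cv2.resize(q["color"][120:290,130:430,::-1],None,fx=2.2,fy=2.2))
E
```

```text
[ 0.52369189 -0.13272286  0.10104351] [ 2.46592756e-05  9.99994156e-01 -3.40846970e-03  2.64371591e-04] [0.35795331 0.09156894 0.01691527]
[(np.int32(224), [0.4671, -0.3195]), (np.int32(255), [0.5537, -0.3447]), (np.int32(259), [0.5347, -0.0784]), (np.int32(298), [0.6579, -0.2063])]
```

View pics/a2.png

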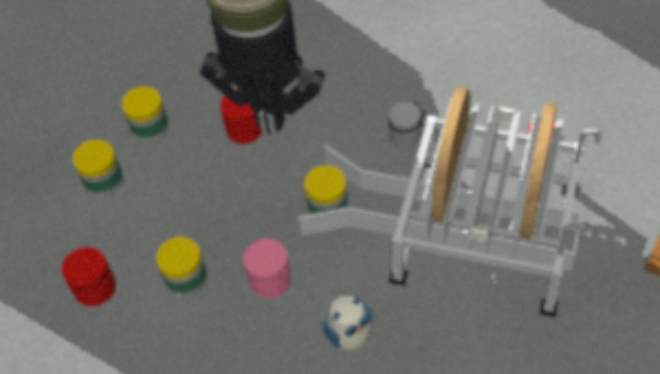

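jog_arm([
  {"slide": [4, 0, 40], "angular": [0, 0, 0], "fingers": 0.99},
  {"slide": [6, 0, 75], "angular": [0, 0, 0], "fingers": 0.99},
  {"slide": [6, 0, 75], "angular": [0, 0, 0], "fingers": 0.99},
  {"slide": [6, -15, 75], "angular": [0, 0, 0], "fingers": 0.99},
  {"slide": [5, -30, 75], "angular": [0, 0, 0], "fingers": 0.99},
  {"slide": [4, -42, 75], "angular": [0, 0, 0], "fingers": 0.99},
  {"slide": [3, -54, 75], "angular": [0, 0, 0], "fingers": 0.99},
  {"slide": [2, -66, 75], "angular": [0, 0, 0], "fingers": 0.99},
  {"slide": [1, -78, 75], "angular": [0, 0, 0], "fingers": 0.99},
  {"slide": [1, -83, 75], "angular": [0, 0, 0], "fingers": 0.99},
])

```text
clock: 6.2
tcp_pos: [0.5254, -0.0637, 0.0347]
orientation: [0.016, 1.0, -0.007, 0.001]
wrist_force: [-28.8, -44.1, 62.5]
finger_gap: 0.0006
grip_force: 46.5
```

jog_arm([
  {"slide": [0, 0, 0], "angular": [0, 0, 0], "fingers": 0.99},
  {"slide": [0, 10, 0], "angular": [0, 0, 0], "fingers": 0.99},
  {"slide": [0, 15, -40], "angular": [0, 0, 0], "fingers": 0.99},
  {"slide": [0, 15, -80], "angular": [0, 0, 0], "fingers": 0.99},
])

```text
clock: 6.53
tcp_pos: [0.523, -0.0655, 0.1068]
orientation: [-0.0, 1.0, -0.004, -0.002]
wrist_force: [1.8, -0.6, 0.3]
finger_gap: 0.0013
grip_force: 0.0
```

```bash
python3 - <<'E'
from h import *
s=get_state(); print(s["tcp_pos"],s["orientation"],s["wrist_force"]); q=read_camera("scene"); print(tins(q));p=read_camera("top"); print(tins(p));
E
```

```text
[ 0.52302931 -0.06552601  0.10681179] [-3.00829246e-04  9.99989408e-01 -4.31740354e-03 -1.56646790e-03] [ 1.77790949 -0.58040065  0.30570378]
[(np.int32(224), [0.4672, -0.3197]), (np.int32(254), [0.5537, -0.3448]), (np.int32(255), [0.5277, -0.0491]), (np.int32(293), [0.6579, -0.2062])]
[(np.int32(26), [0.6748, -0.2103]), (np.int32(285), [0.5518, -0.3418]), (np.int32(52), [0.5146, -0.0347]), (np.int32(297), [0.4649, -0.317])]
```

```bash
python3 - <<'E'
from h import *
q=read_camera("scene"); a=cv2.resize(q["color"][160:260,240:360,::-1],None,fx=5,fy=5,interpolation=2)
cv2.imwrite("pics/a3.png",a)
E
```

```text
(no output)
```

View pics/a3.png

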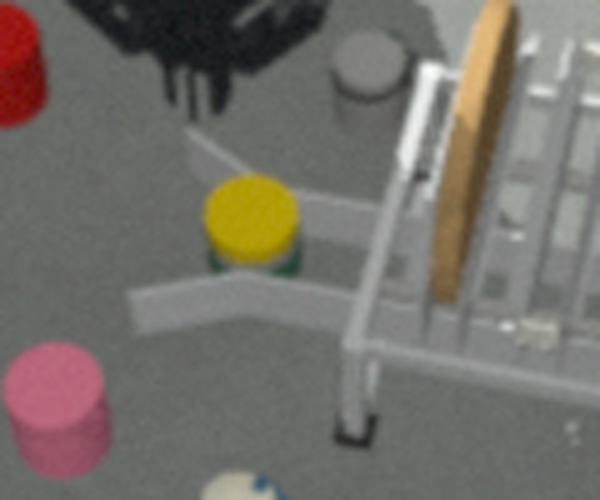

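The tin stands upright at the mouth, but it's a little off to the side and jammed there. I'll grip it and guide it into the straight part.

jog_arm([
  {"slide": [3, -17, 0], "angular": [0, 0, 0], "fingers": 0.25},
  {"slide": [3, -17, 0], "angular": [0, 0, 0], "fingers": 0.25},
  {"slide": [3, -17, 0], "angular": [0, 0, 0], "fingers": 0.25},
  {"slide": [3, -17, 0], "angular": [0, 0, 0], "fingers": 0.25},
  {"slide": [3, -17, 0], "angular": [0, 0, 0], "fingers": 0.25},
  {"slide": [3, -17, 30], "angular": [0, 0, 0], "fingers": 0.25},
  {"slide": [3, -17, 60], "angular": [0, 0, 0], "fingers": 0.25},
  {"slide": [3, -17, 76], "angular": [0, 0, 0], "fingers": 0.25},
  {"slide": [3, -17, 76], "angular": [0, 0, 0], "fingers": 0.25},
])

```text
clock: 7.43
tcp_pos: [0.5246, -0.0479, 0.0256]
orientation: [-0.001, 1.0, -0.004, -0.004]
wrist_force: [0.1, 0.4, 0.6]
finger_gap: 0.0641
grip_force: 0.0
```

jog_arm([
  {"slide": [0, 0, 0], "angular": [0, 0, 0], "fingers": 0.7},
  {"slide": [0, 0, 0], "angular": [0, 0, 0], "fingers": 0.7},
  {"slide": [0, 0, 0], "angular": [0, 0, 0], "fingers": 0.7},
  {"slide": [0, 0, 0], "angular": [0, 0, 0], "fingers": 0.7},
  {"slide": [0, 0, -3], "angular": [0, 0, 0], "fingers": 0.7},
])

```text
clock: 7.85
tcp_pos: [0.5287, -0.0485, 0.0333]
orientation: [0.0, 1.0, -0.004, 0.001]
wrist_force: [-0.6, 0.1, -0.9]
finger_gap: 0.0256
grip_force: 0.0
```

```bash
python3 - <<'E'
from h import *
s=get_state(); print(s["tcp_pos"],s["orientation"],s["wrist_force"]); q=read_camera("scene"); print(tins(q))
E
```

```text
[ 0.52873828 -0.04850834  0.03333132] [ 1.94430795e-04  9.99993020e-01 -3.68576859e-03  5.80070460e-04] [-0.58548261  0.0584552  -0.92397313]
[(np.int32(226), [0.4669, -0.3198]), (np.int32(255), [0.5537, -0.3447]), (np.int32(193), [0.5306, -0.0502]), (np.int32(296), [0.6579, -0.2063])]
```

```bash
python3 - <<'E'
from h import *
q=read_camera("scene"); p=read_camera("top")
a=cv2.resize(q["color"][150:250,240:340,::-1],(400,400),interpolation=2)
b=cv2.resize(p["color"][180:280,290:390,::-1],(400,400),interpolation=2)
cv2.imwrite("pics/a4.png",np.hstack([a,b]))
E
```

```text
(no output)
```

View pics/a4.png

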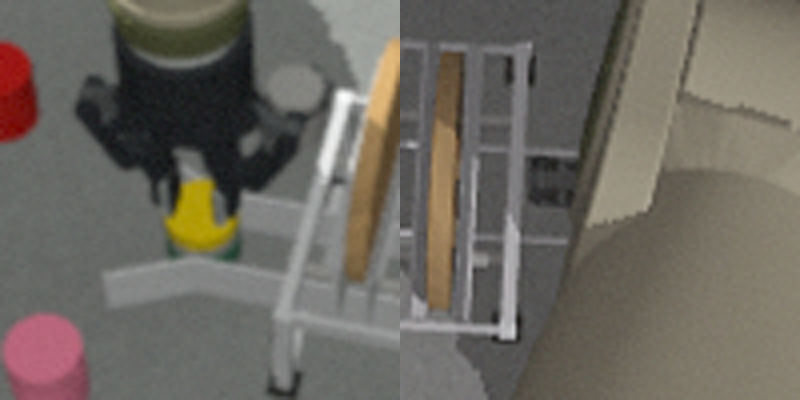

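```bash
python3 - <<'E'
from h import *
s=get_state(); q=read_camera("scene"); t=s["tcp_pos"]
print(t,px(q,t),px(q,t-[0,0,.011]),px(q,t+[0,0,.02]))
for z in(.08,.09,.101,.11,.12): print(z,px(q,[.5237,-.1327,z]))
for z in(.02,.03,.04,.05,.06,.07): print(z,px(q,[.5287,-.0485,z]))
E
```

```text
[ 0.52888456 -0.04847943  0.03345464] [290.07513721 207.06588111] [290.28704693 209.55507692] [289.68121101 202.43743429]
0.08 [255.80505281 188.53557255]
0.09 [255.35168814 186.05006036]
0.101 [254.84527528 183.27314958]
0.11 [254.42479677 180.96700257]
0.12 [253.95097364 178.36778613]
0.02 [290.34354412 210.04361865]
0.03 [290.15179352 207.79006246]
0.04 [289.95729663 205.50385367]
0.05 [289.75999478 203.18428626]
0.06 [289.55982765 200.830634  ]
0.07 [289.3567332  198.44214968]
```

Both pictures suggest the fingertips sit higher than the reported pose says. I'll test this with a gentle touch on bare counter.

jog_arm([
  {"slide": [0, 0, 0], "angular": [0, 0, 0], "fingers": 0.3},
  {"slide": [0, 0, 0], "angular": [0, 0, 0], "fingers": 0.3},
  {"slide": [0, 0, -40], "angular": [0, 0, 0], "fingers": 0.3},
  {"slide": [0, 0, -70], "angular": [0, 0, 0], "fingers": 0.99},
  {"slide": [0, 40, -70], "angular": [0, 0, 0], "fingers": 0.99},
  {"slide": [0, 80, -70], "angular": [0, 0, 0], "fingers": 0.99},
  {"slide": [0, 100, -30], "angular": [0, 0, 0], "fingers": 0.99},
  {"slide": [0, 100, 0], "angular": [0, 0, 0], "fingers": 0.99},
  {"slide": [0, 100, 5], "angular": [0, 0, 0], "fingers": 0.99},
  {"slide": [0, 100, 5], "angular": [0, 0, 0], "fingers": 0.99},
])

```text
clock: 8.88
tcp_pos: [0.5247, -0.1473, 0.0252]
orientation: [-0.001, 1.0, -0.004, -0.003]
wrist_force: [0.2, 0.3, 0.9]
finger_gap: 0.0008
grip_force: 0.0
```

jog_arm([
  {"slide": [0, 0, 3], "angular": [0, 0, 0], "fingers": 0.99},
  {"slide": [0, 0, 6], "angular": [0, 0, 0], "fingers": 0.99},
  {"slide": [0, 0, 8], "angular": [0, 0, 0], "fingers": 0.99},
  {"slide": [0, 0, 8], "angular": [0, 0, 0], "fingers": 0.99},
])

```text
clock: 9.22
tcp_pos: [0.5283, -0.148, 0.0205]
orientation: [0.0, 1.0, -0.003, 0.001]
wrist_force: [-0.7, -0.8, 0.2]
finger_gap: 0.0009
grip_force: 0.0
```

```bash
python3 - <<'E'
from h import *
s=get_state(); print(s["tcp_pos"],s["orientation"],s["wrist_force"]); q=read_camera("scene"); print(tins(q)); t=s["tcp_pos"]
u=px(q,t-[0,0,.011]); print(u); x,y=int(u[0]),int(u[1])
i=cv2.resize(q["color"][:,:,::-1],None,fx=5,fy=5,interpolation=2); 
cv2.circle(i,(int(u[0]*5+2),int(u[1]*5+2)),4,(0,255,0),1)
cv2.imwrite("pics/a5.png",i[(y-50)*5:(y+40)*5,(x-50)*5:(x+60)*5])
E
```

```text
[ 0.52829742 -0.14802126  0.02050708] [ 3.88604239e-04  9.99994626e-01 -3.15979009e-03  7.82273199e-04] [-0.74422091 -0.83430079  0.23431127]
[(np.int32(224), [0.4671, -0.3197]), (np.int32(255), [0.5537, -0.3447]), (np.int32(255), [0.5275, -0.049]), (np.int32(297), [0.6579, -0.2064])]
[252.51601581 205.50516315]
```

View pics/a5.png

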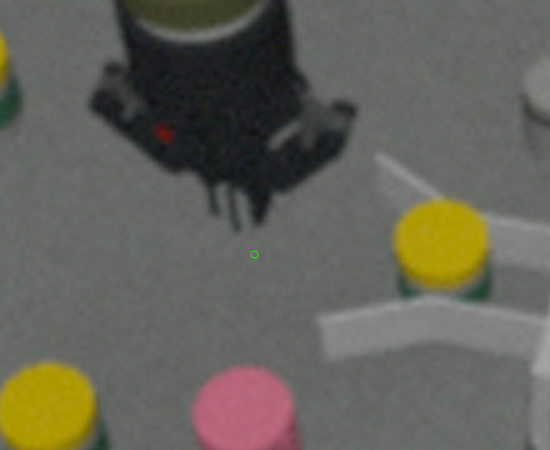

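jog_arm([
  {"slide": [0, 0, 3], "angular": [0, 0, 0], "fingers": 0.99},
  {"slide": [0, 0, 6], "angular": [0, 0, 0], "fingers": 0.99},
  {"slide": [0, 0, 6], "angular": [0, 0, 0], "fingers": 0.99},
  {"slide": [0, 0, 6], "angular": [0, 0, 0], "fingers": 0.99},
])

```text
clock: 9.6
tcp_pos: [0.5273, -0.1482, 0.0134]
orientation: [-0.0, 1.0, -0.004, -0.0]
wrist_force: [-0.4, 0.4, -0.3]
finger_gap: 0.0009
grip_force: 0.0
```

jog_arm([
  {"slide": [0, 0, 2], "angular": [0, 0, 0], "fingers": 0.99},
  {"slide": [0, 0, 3], "angular": [0, 0, 0], "fingers": 0.99},
  {"slide": [0, 0, 3], "angular": [0, 0, 0], "fingers": 0.99},
])

```text
clock: 9.85
tcp_pos: [0.5273, -0.1483, 0.0103]
orientation: [-0.0, 1.0, -0.004, -0.0]
wrist_force: [-0.2, -0.8, 0.3]
finger_gap: 0.001
grip_force: 0.0
```

jog_arm([
  {"slide": [0, 0, 2], "angular": [0, 0, 0], "fingers": 0.99},
  {"slide": [0, 0, 3], "angular": [0, 0, 0], "fingers": 0.99},
  {"slide": [0, 0, 3], "angular": [0, 0, 0], "fingers": 0.99},
])

```text
clock: 10.1
tcp_pos: [0.5273, -0.1483, 0.0073]
orientation: [-0.0, 1.0, -0.004, -0.0]
wrist_force: [0.2, -0.5, 0.3]
finger_gap: 0.0009
grip_force: 0.0
```

jog_arm([
  {"slide": [0, 0, 3], "angular": [0, 0, 0], "fingers": 0.99},
  {"slide": [0, 0, 6], "angular": [0, 0, 0], "fingers": 0.99},
  {"slide": [0, 0, 6], "angular": [0, 0, 0], "fingers": 0.99},
])

```text
clock: 10.35
tcp_pos: [0.527, -0.1482, 0.0009]
orientation: [-0.0, 1.0, -0.004, -0.0]
wrist_force: [0.6, 0.3, 0.2]
finger_gap: 0.0008
grip_force: 0.0
```

jog_arm([
  {"slide": [0, 0, 2], "angular": [0, 0, 0], "fingers": 0.99},
  {"slide": [0, 0, 4], "angular": [0, 0, 0], "fingers": 0.99},
  {"slide": [0, 0, 4], "angular": [0, 0, 0], "fingers": 0.99},
])

```text
clock: 10.6
tcp_pos: [0.5272, -0.1482, -0.0029]
orientation: [-0.0, 1.0, -0.004, -0.0]
wrist_force: [-0.7, 0.2, -0.1]
finger_gap: 0.0011
grip_force: 0.0
```

```bash
python3 - <<'E'
from h import *
s=get_state(); print(s["tcp_pos"],s["wrist_force"],s["joint_pos"]); q=read_camera("scene"); t=s["tcp_pos"]
u=px(q,t-[0,0,.011]); print(u)
y,x=int(u[1]),int(u[0])
g=cv2.cvtColor(q["color"],cv2.COLOR_RGB2GRAY)[y-14:y+4,x-12:x+12]
for i,r in enumerate(g): print(y-14+i,*["%3d"%k for k in r])
print(x-12)
E
```

```text
[ 0.52723772 -0.14823761 -0.00285621] [-0.65962051  0.22358704 -0.12240396] [-4.20635580e-01  4.22244926e-01 -3.60334476e-01  7.88773681e-01
 -7.22290365e-05  2.72840465e+00]
[253.59036258 210.27867634]
196 103  94  69  40  35  34  44  43  33  34  30  28  28  27  26  26  30  32  32  26  32  38  59  78
197 106 103  87  59  39  51  72  63  43  40  33  30  23  27  27  27  28  33  35  35  44  69  93 104
198 102 101  98  79  46  71  98  80  47  58  56  41  28  32  24  29  46  56  53  60  76  92 103 107
199 104 104 103  82  51  75 101  82  58  78  85  66  39  27  28  31  59  84  88  91 101 105 106 105
200 103 104 105  88  57  67  94  82  57  84 101  76  45  31  26  35  68  94 100 101 104 103 106 106
201 104 107 104  94  63  59  89  85  58  81 102  80  51  26  27  54  84 101 104 108 105 105 104 105
202 106 109 108  99  77  62  87  93  64  76 100  91  55  30  34  66 100 105 104 103 104 103 104 106
203 105 108 106 101  93  79  88  99  75  68  92  95  64  38  40  80 102 106 107 104 105 103 105 107
204 105 106 106 104 104 103 109 107  84  58  90  98  79  58  58  84 104 108 108 104 105 108 105 1
[... 206 characters left out ...]
 104 104 102 105 102 100 103 103 101 102 100  99  98 102 106 103 105 105 103 100 104 103 103 104
208 101 104 101 101 104 100 104 103 103 103 103 102 101 103 104 104 104 105 102 103 103 103 105 104
209 104 102  98  98 103  99 106 106 102 102 102 102 102 105 105 103 102 103 103 104 101  98 104 107
210 104 101 104 102 105 103 106 102 102 103 103  99 102 104 105 101 105 102 103 105 103 102 101 105
211  98 103 102 105 102 104 106 101 104 105 101 105 106 104 107 104 103 104 103 104 102 100 102 100
212 102 101 102 107 103 104 105 101 101 102 101 105 104 103 105 106 103 105 102 103 102 101 103 102
213 102 100 100 103 106 101  97 102 102  99 104 103 106 107 105 103 105 103 103 102 101 101 103 104
241
```

jog_arm([
  {"slide": [0, 0, 2], "angular": [0, 0, 0], "fingers": 0.99},
  {"slide": [0, 0, 4], "angular": [0, 0, 0], "fingers": 0.99},
  {"slide": [0, 0, 4], "angular": [0, 0, 0], "fingers": 0.99},
])

```text
clock: 10.9
tcp_pos: [0.5272, -0.1482, -0.0068]
orientation: [-0.0, 1.0, -0.004, -0.0]
wrist_force: [0.2, 0.2, 0.0]
finger_gap: 0.0004
grip_force: 0.0
```

jog_arm([
  {"slide": [0, 0, 2], "angular": [0, 0, 0], "fingers": 0.99},
  {"slide": [0, 0, 4], "angular": [0, 0, 0], "fingers": 0.99},
  {"slide": [0, 0, 4], "angular": [0, 0, 0], "fingers": 0.99},
])

```text
clock: 11.15
tcp_pos: [0.5272, -0.1482, -0.0109]
orientation: [-0.0, 1.0, -0.004, -0.0]
wrist_force: [-0.0, -0.7, 0.5]
finger_gap: 0.0005
grip_force: 0.0
```

jog_arm([
  {"slide": [0, 0, 2], "angular": [0, 0, 0], "fingers": 0.99},
  {"slide": [0, 0, 3], "angular": [0, 0, 0], "fingers": 0.99},
  {"slide": [0, 0, 3], "angular": [0, 0, 0], "fingers": 0.99},
])

```text
clock: 11.4
tcp_pos: [0.5273, -0.1483, -0.0137]
orientation: [-0.0, 1.0, -0.004, -0.0]
wrist_force: [-0.4, 0.8, 0.2]
finger_gap: 0.0009
grip_force: 0.0
```

```bash
python3 - <<'E'
from h import *
s=get_state(); q=read_camera("scene"); print(s["tcp_pos"],w(q,(250.5,206),0),w(q,(250.5,206),.01))
save(q,"a6raw"); p=read_camera("top"); save(p,"t6raw")
x,y=map(int,px(q,s["tcp_pos"]))
g=cv2.cvtColor(q["color"],cv2.COLOR_RGB2GRAY)[198:212,241:265]
for i,r in enumerate(g): print(198+i,*["%3d"%k for k in r])
E
```

```text
[ 0.5273138  -0.14827076 -0.01369641] [ 5.24795342e-01 -1.55575343e-01  1.11022302e-16] [ 0.53113095 -0.15244599  0.01      ]
198 100  87  67  38  34  32  31  29  29  28  33  28  29  32  30  31  28  26  24  18  29  33  36  54
199 104 100  89  64  41  39  54  62  44  35  38  26  29  26  25  29  22  34  28  35  32  39  63  81
200 104 103 102  86  59  48  83  90  65  46  47  41  36  28  29  29  28  39  37  45  51  72  91 102
201 103 108 107  93  65  60  89  93  58  66  79  61  40  31  27  29  39  61  69  73  86  98 102 106
202 109 107 110 100  76  57  83  91  65  74  99  88  53  26  25  35  51  85 102 101 103 102 104 103
203 107 109 109 104  84  53  82  92  69  68  92  95  62  35  30  34  72  96 102 103 105 103 106 102
204 106 106 108 103  85  57  77 100  80  59  91  96  75  41  31  38  79 102 105 103 106 106 101 102
205 104 105 104 103  94  75  79  98  88  61  88 102  78  45  37  52  85 105 103 103 103 105 105 103
206 105 104 103 102 103  97  97  99  93  64  81 103  82  57  49  71  95 100 101 100 107 100 104 102
207 103 104 105 102 105 106 102 108  96  73  79 102  94  75  74  90 104 104 101 103 102 102 104 101
208 104 105 103 103 102 102 101 105 103  85  77  97  93  93  99 103 103 107 105 102 101 102 105 105
209 105 101 104 105 104 105 106 102 100  96  96  96  99 103 102 103 103 106 103 105 101 102 105 106
210 105 102 101 101 100 104 104 101 103 102 104 105 105 106 101 103 102 102 103 103 102 106 103 103
211 104 104 105 106 106 107 105 105 104 103 103 104 105 106 102 106 104 105 102 102 101 105 102 104
```

jog_arm([
  {"slide": [0, 0, 2], "angular": [0, 0, 0], "fingers": 0.99},
  {"slide": [0, 0, 3], "angular": [0, 0, 0], "fingers": 0.99},
  {"slide": [0, 0, 3], "angular": [0, 0, 0], "fingers": 0.99},
])

```text
clock: 11.75
tcp_pos: [0.5273, -0.1483, -0.0167]
orientation: [-0.0, 1.0, -0.004, -0.0]
wrist_force: [-0.6, 0.3, 0.1]
finger_gap: 0.0008
grip_force: 0.0
```

jog_arm([
  {"slide": [0, 0, 2], "angular": [0, 0, 0], "fingers": 0.99},
  {"slide": [0, 0, 3], "angular": [0, 0, 0], "fingers": 0.99},
  {"slide": [0, 0, 3], "angular": [0, 0, 0], "fingers": 0.99},
])

```text
clock: 12.0
tcp_pos: [0.5276, -0.1484, -0.0189]
orientation: [0.0, 1.0, -0.004, 0.0]
wrist_force: [-0.8, 1.1, 4.5]
finger_gap: 0.001
grip_force: 2.6
```

jog_arm([
  {"slide": [0, 0, 2], "angular": [0, 0, 0], "fingers": 0.99},
  {"slide": [0, 0, 3], "angular": [0, 0, 0], "fingers": 0.99},
  {"slide": [0, 0, 3], "angular": [0, 0, 0], "fingers": 0.99},
])

```text
clock: 12.25
tcp_pos: [0.5277, -0.1485, -0.019]
orientation: [0.001, 1.0, -0.004, 0.001]
wrist_force: [-9.4, 3.0, 28.2]
finger_gap: 0.0008
grip_force: 14.4
```

The tips touch the counter at a reported z of -0.019, so the true TCP is about 30 mm higher than reported. With the height known, I can get the xy offset from the picture.

```bash
python3 - <<'E'
from h import *
s=get_state(); q=read_camera("scene"); print(s["tcp_pos"],s["orientation"])
x0,y0=235,190
i=cv2.resize(q["color"][185:225,230:275,::-1],None,fx=9,fy=9,interpolation=2)
p=read_camera("top"); u=px(p,[.527,-.15,0]); x,y=map(int,u); j=cv2.resize(p["color"][y-22:y+23-5,x-22:x+23,::-1],None,fx=9,fy=9,interpolation=2)
cv2.imwrite("pics/a7.png",np.hstack([i,j[:360]])); print(x,y)
for c,r in((246,207),(250.5,209),(254.5,208),(250.5,208)): print(c,r,w(q,(c,r),0))
E
```

```text
[ 0.52771416 -0.14845018 -0.01899312] [ 5.49010487e-04  9.99993187e-01 -3.58678419e-03  6.77412528e-04]
388 231
246 207 [ 0.53015536 -0.16596944  0.        ]
250.5 209 [ 0.53370976 -0.15290642  0.        ]
254.5 208 [ 5.28635759e-01 -1.43778948e-01  1.11022302e-16]
250.5 208 [ 0.53074729 -0.15379332  0.        ]
```

View pics/a7.png

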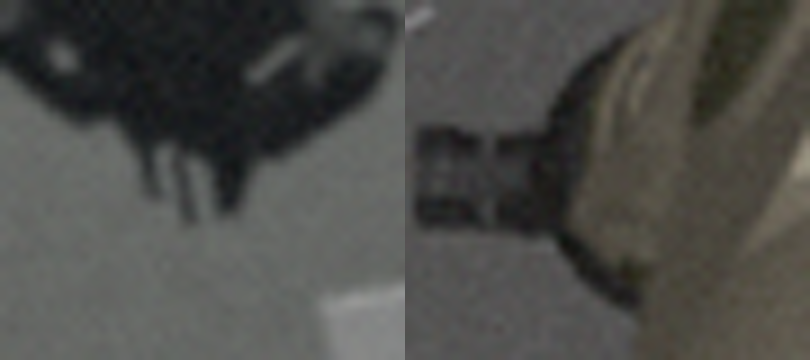

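Now I push the jammed tin at the corrected height, going slowly.

jog_arm([
  {"slide": [-2, 0, -14], "angular": [0, 0, 0], "fingers": 0.99},
  {"slide": [-3, -20, -14], "angular": [0, 0, 0], "fingers": 0.99},
  {"slide": [-3, -45, -14], "angular": [0, 0, 0], "fingers": 0.99},
  {"slide": [-3, -55, -14], "angular": [0, 0, 0], "fingers": 0.99},
  {"slide": [-3, -60, -14], "angular": [0, 0, 0], "fingers": 0.99},
  {"slide": [-3, -65, -14], "angular": [0, 0, 0], "fingers": 0.99},
  {"slide": [-3, -70, -14], "angular": [0, 0, 0], "fingers": 0.99},
  {"slide": [-3, -75, -14], "angular": [0, 0, 0], "fingers": 0.99},
])

```text
clock: 13.02
tcp_pos: [0.5255, -0.0739, -0.0083]
orientation: [0.0, 1.0, -0.004, 0.0]
wrist_force: [-0.2, -1.2, 1.5]
finger_gap: 0.0005
grip_force: 1.0
```

```bash
python3 - <<'E'
from h import *
q=read_camera("scene"); print(tins(q),get_state()["wrist_force"])
E
```

```text
[(np.int32(226), [0.467, -0.3197]), (np.int32(254), [0.5537, -0.3448]), (np.int32(201), [0.533, -0.0317]), (np.int32(297), [0.658, -0.2063])] [-0.16920433  0.36689683 -0.06921968]
```

jog_arm([
  {"slide": [0, -6, 0], "angular": [0, 0, 0], "fingers": 0.99},
  {"slide": [0, -12, 0], "angular": [0, 0, 0], "fingers": 0.99},
  {"slide": [0, -18, 0], "angular": [0, 0, 0], "fingers": 0.99},
  {"slide": [0, -24, 0], "angular": [0, 0, 0], "fingers": 0.99},
  {"slide": [0, -29, 0], "angular": [0, 0, 0], "fingers": 0.99},
  {"slide": [0, -29, 0], "angular": [0, 0, 0], "fingers": 0.99},
])

```text
clock: 13.57
tcp_pos: [0.5251, -0.043, -0.0085]
orientation: [-0.0, 1.0, -0.003, -0.0]
wrist_force: [0.4, -0.7, 0.6]
finger_gap: 0.0007
grip_force: 0.2
```

jog_arm([
  {"slide": [0, 20, 0], "angular": [0, 0, 0], "fingers": 0.99},
  {"slide": [0, 30, -40], "angular": [0, 0, 0], "fingers": 0.2},
  {"slide": [0, 65, -80], "angular": [0, 0, 0], "fingers": 0.2},
  {"slide": [0, 100, -100], "angular": [0, 0, 0], "fingers": 0.2},
  {"slide": [0, 100, -100], "angular": [0, 0, 0], "fingers": 0.2},
])

```text
clock: 13.98
tcp_pos: [0.5276, -0.1488, 0.096]
orientation: [0.002, 1.0, -0.005, 0.004]
wrist_force: [0.9, -1.0, 0.7]
finger_gap: 0.049
grip_force: 0.0
```

```bash
python3 - <<'E'
from h import *
s=get_state(); print(s["tcp_pos"],s["orientation"]); q=read_camera("scene"); print(tins(q)); p=read_camera("top"); print(tins(p))
E
```

```text
[ 0.52757507 -0.1487667   0.09598701] [ 0.00215048  0.9999797  -0.00480785  0.00358663]
[(np.int32(226), [0.4671, -0.3196]), (np.int32(254), [0.5537, -0.3448]), (np.int32(222), [0.5283, -0.006]), (np.int32(297), [0.6579, -0.2063])]
[(np.int32(258), [0.6575, -0.2026]), (np.int32(284), [0.5267, -0.0012])]
```

jog_arm([
  {"slide": [40, 18, 0], "angular": [0, 0, 0], "fingers": 0.2},
  {"slide": [80, 36, 0], "angular": [0, 0, 0], "fingers": 0.2},
  {"slide": [129, 56, 10], "angular": [0, 0, 0], "fingers": 0.2},
  {"slide": [129, 56, 20], "angular": [0, 0, 0], "fingers": 0.2},
  {"slide": [129, 56, 20], "angular": [0, 0, 0], "fingers": 0.2},
  {"slide": [129, 56, 20], "angular": [0, 0, 0], "fingers": 0.2},
  {"slide": [129, 56, 20], "angular": [0, 0, 0], "fingers": 0.2},
])

```text
clock: 14.67
tcp_pos: [0.6513, -0.1991, 0.0697]
orientation: [-0.001, 1.0, -0.003, -0.002]
wrist_force: [-0.4, -0.3, 0.6]
finger_gap: 0.068
grip_force: 0.0
```

```bash
python3 - <<'E'
from h import *
s=get_state(); print(s["tcp_pos"],s["orientation"]); q=read_camera("scene"); print(tins(q)); t=s["tcp_pos"]+[0,0,.03-.011+.008]
u=px(q,t); x,y=map(int,u); i=cv2.resize(q["color"][:,:,::-1],None,fx=5,fy=5,interpolation=2); cv2.circle(i,(int(u[0]*5+2),int(u[1]*5+2)),4,(0,255,0),1)
cv2.imwrite("pics/a8.png",i[(y-45)*5:(y+45)*5,(x-60)*5:(x+60)*5])
E
```

```text
[ 0.65126009 -0.19913268  0.06968663] [-0.00108411  0.99999245 -0.00309633 -0.00208247]
[(np.int32(114), [0.5513, -0.3563]), (np.int32(223), [0.5285, -0.0061]), (np.int32(295), [0.6579, -0.2063])]
```

View pics/a8.png

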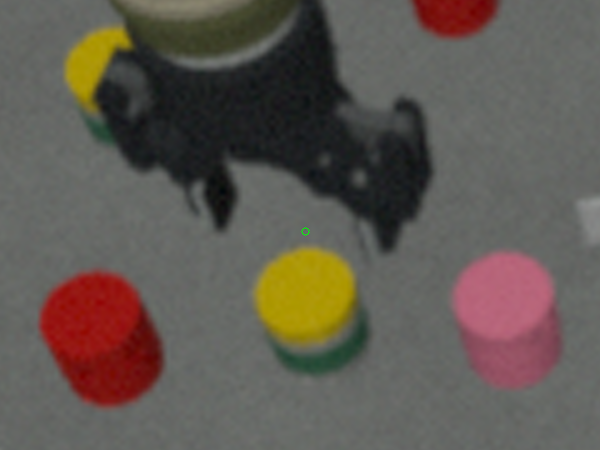

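Fingertips straddle the tin column at crop (220,228) and (385,248), and the 30 mm correction predicts their midpoint well. I go down and grip.

jog_arm([
  {"slide": [6, 6, 0], "angular": [0, 0, 0], "fingers": 0.2},
  {"slide": [6, 6, 25], "angular": [0, 0, 0], "fingers": 0.2},
  {"slide": [6, 6, 50], "angular": [0, 0, 0], "fingers": 0.2},
  {"slide": [6, 6, 75], "angular": [0, 0, 0], "fingers": 0.2},
  {"slide": [6, 6, 75], "angular": [0, 0, 0], "fingers": 0.2},
  {"slide": [6, 6, 75], "angular": [0, 0, 0], "fingers": 0.7},
  {"slide": [6, 6, 75], "angular": [0, 0, 0], "fingers": 0.7},
  {"slide": [6, 6, 75], "angular": [0, 0, 0], "fingers": 0.7},
  {"slide": [6, 6, 75], "angular": [0, 0, 0], "fingers": 0.7},
])

```text
clock: 15.47
tcp_pos: [0.6604, -0.2079, -0.0013]
orientation: [0.001, 1.0, -0.004, 0.001]
wrist_force: [-0.2, 0.3, -1.5]
finger_gap: 0.0453
grip_force: 25.8
```

jog_arm([
  {"slide": [0, 0, -40], "angular": [0, 0, 0], "fingers": 0.7},
  {"slide": [0, 0, -80], "angular": [0, 0, 0], "fingers": 0.7},
  {"slide": [-35, -35, -80], "angular": [0, 0, 0], "fingers": 0.7},
  {"slide": [-85, -85, -80], "angular": [0, 0, 0], "fingers": 0.7},
  {"slide": [-134, -133, -80], "angular": [0, 0, 0], "fingers": 0.7},
  {"slide": [-134, -133, -80], "angular": [0, 0, 0], "fingers": 0.7},
  {"slide": [-134, -133, -80], "angular": [0, 0, 0], "fingers": 0.7},
  {"slide": [-134, -133, -80], "angular": [0, 0, 0], "fingers": 0.7},
  {"slide": [-134, -133, -80], "angular": [0, 0, 0], "fingers": 0.7},
])

```text
clock: 16.22
tcp_pos: [0.526, -0.0726, 0.078]
orientation: [0.0, 1.0, -0.003, 0.001]
wrist_force: [-0.0, 0.0, -1.8]
finger_gap: 0.0451
grip_force: 26.6
```

```bash
python3 - <<'E'
from h import *
s=get_state(); print(s["tcp_pos"],s["orientation"]); q=read_camera("scene"); print(tins(q)); print(tins(q,.13))
E
```

```text
[ 0.52599859 -0.07259557  0.07800954] [ 4.49262798e-04  9.99995147e-01 -2.90279926e-03  1.03786309e-03]
[(np.int32(223), [0.4672, -0.3194]), (np.int32(258), [0.4687, -0.0975]), (np.int32(255), [0.5537, -0.3447]), (np.int32(221), [0.5283, -0.0061])]
[(np.int32(223), [0.5255, -0.2789]), (np.int32(258), [0.5268, -0.0762]), (np.int32(255), [0.6045, -0.302]), (np.int32(221), [0.5814, 0.0073])]
```

jog_arm([
  {"slide": [-1, 4, 40], "angular": [0, 0, 0], "fingers": 0.7},
  {"slide": [-1, 4, 76], "angular": [0, 0, 0], "fingers": 0.7},
  {"slide": [-1, 4, 79], "angular": [0, 0, 0], "fingers": 0.7},
  {"slide": [-1, 4, 79], "angular": [0, 0, 0], "fingers": 0.7},
  {"slide": [-1, 4, 79], "angular": [0, 0, 0], "fingers": 0.3},
  {"slide": [-1, 4, 79], "angular": [0, 0, 0], "fingers": 0.3},
  {"slide": [-1, 4, 79], "angular": [0, 0, 0], "fingers": 0.3},
  {"slide": [-1, 4, 40], "angular": [0, 0, 0], "fingers": 0.3},
  {"slide": [-1, 4, 0], "angular": [0, 0, 0], "fingers": 0.3},
  {"slide": [-1, 4, 0], "angular": [0, 0, 0], "fingers": 0.3},
])

```text
clock: 17.1
tcp_pos: [0.5301, -0.0788, 0.0843]
orientation: [0.002, 1.0, -0.004, 0.006]
wrist_force: [1.2, -0.8, 1.1]
finger_gap: 0.0598
grip_force: 0.0
```

jog_arm([
  {"slide": [-1, 35, 0], "angular": [0, 0, 0], "fingers": 0.99},
  {"slide": [-1, 62, 0], "angular": [0, 0, 0], "fingers": 0.99},
  {"slide": [-1, 62, 0], "angular": [0, 0, 0], "fingers": 0.99},
  {"slide": [-1, 62, 0], "angular": [0, 0, 0], "fingers": 0.99},
  {"slide": [-1, 62, 0], "angular": [0, 0, 0], "fingers": 0.99},
  {"slide": [-1, 62, 0], "angular": [0, 0, 0], "fingers": 0.99},
])

```text
clock: 17.6
tcp_pos: [0.5234, -0.1386, 0.0766]
orientation: [-0.0, 1.0, -0.003, -0.0]
wrist_force: [0.9, -0.2, -0.3]
finger_gap: 0.001
grip_force: 0.0
```

```bash
python3 - <<'E'
from h import *
s=get_state(); print(s["tcp_pos"],s["orientation"]); q=read_camera("scene"); print(tins(q))
E
```

```text
[ 0.52342409 -0.13857473  0.07661496] [-1.37329907e-04  9.99994309e-01 -3.36951928e-03 -9.58268440e-05]
[(np.int32(222), [0.4672, -0.3197]), (np.int32(254), [0.5537, -0.3448]), (np.int32(254), [0.5266, -0.0797]), (np.int32(223), [0.5285, -0.0061])]
```

jog_arm([
  {"slide": [2, 0, 40], "angular": [0, 0, 0], "fingers": 0.99},
  {"slide": [2, 0, 80], "angular": [0, 0, 0], "fingers": 0.99},
  {"slide": [2, 0, 84], "angular": [0, 0, 0], "fingers": 0.99},
  {"slide": [2, -10, 84], "angular": [0, 0, 0], "fingers": 0.99},
  {"slide": [2, -18, 84], "angular": [0, 0, 0], "fingers": 0.99},
  {"slide": [2, -24, 84], "angular": [0, 0, 0], "fingers": 0.99},
  {"slide": [2, -31, 84], "angular": [0, 0, 0], "fingers": 0.99},
  {"slide": [2, -38, 84], "angular": [0, 0, 0], "fingers": 0.99},
  {"slide": [2, -45, 84], "angular": [0, 0, 0], "fingers": 0.99},
  {"slide": [2, -52, 84], "angular": [0, 0, 0], "fingers": 0.99},
])

```text
clock: 18.48
tcp_pos: [0.5268, -0.0869, -0.0064]
orientation: [0.0, 1.0, -0.004, 0.001]
wrist_force: [-0.7, -1.5, 1.4]
finger_gap: 0.001
grip_force: 0.9
```

jog_arm([
  {"slide": [0, -7, 0], "angular": [0, 0, 0], "fingers": 0.99},
  {"slide": [0, -14, 0], "angular": [0, 0, 0], "fingers": 0.99},
  {"slide": [0, -21, 0], "angular": [0, 0, 0], "fingers": 0.99},
  {"slide": [0, -28, 0], "angular": [0, 0, 0], "fingers": 0.99},
  {"slide": [0, -35, 0], "angular": [0, 0, 0], "fingers": 0.99},
  {"slide": [0, -41, 0], "angular": [0, 0, 0], "fingers": 0.99},
  {"slide": [0, -41, 0], "angular": [0, 0, 0], "fingers": 0.99},
])

```text
clock: 19.07
tcp_pos: [0.5271, -0.0455, -0.0068]
orientation: [0.0, 1.0, -0.003, 0.001]
wrist_force: [1.3, -1.8, 4.0]
finger_gap: 0.0006
grip_force: 2.2
```

```bash
python3 - <<'E'
from h import *
s=get_state(); print(s["tcp_pos"],s["wrist_force"]); q=read_camera("scene"); print(tins(q))
E
```

```text
[ 0.52706086 -0.0454898  -0.00680988] [ 1.25664858 -1.77708694  4.00660557]
[(np.int32(225), [0.467, -0.3197]), (np.int32(254), [0.5537, -0.3448]), (np.int32(173), [0.5325, -0.0069]), (np.int32(40), [0.5261, 0.0271])]
```

jog_arm([
  {"slide": [0, 20, 0], "angular": [0, 0, 0], "fingers": 0.99},
  {"slide": [0, 30, -40], "angular": [0, 0, 0], "fingers": 0.2},
  {"slide": [4, 60, -75], "angular": [0, 0, 0], "fingers": 0.2},
  {"slide": [8, 100, -80], "angular": [0, 0, 0], "fingers": 0.2},
  {"slide": [12, 140, -80], "angular": [0, 0, 0], "fingers": 0.2},
  {"slide": [16, 180, -80], "angular": [0, 0, 0], "fingers": 0.2},
  {"slide": [20, 220, -80], "angular": [0, 0, 0], "fingers": 0.2},
  {"slide": [24, 260, -80], "angular": [0, 0, 0], "fingers": 0.2},
  {"slide": [27, 297, -80], "angular": [0, 0, 0], "fingers": 0.2},
  {"slide": [27, 297, -80], "angular": [0, 0, 0], "fingers": 0.2},
])

```text
clock: 19.95
tcp_pos: [0.5511, -0.3498, 0.0714]
orientation: [0.001, 1.0, -0.007, 0.001]
wrist_force: [1.8, 0.1, 0.6]
finger_gap: 0.0683
grip_force: 0.0
```

jog_arm([
  {"slide": [0, 0, 0], "angular": [0, 0, 0], "fingers": 0.2},
  {"slide": [0, 0, 0], "angular": [0, 0, 0], "fingers": 0.2},
  {"slide": [0, 0, 0], "angular": [0, 0, 0], "fingers": 0.2},
])

```text
clock: 20.2
tcp_pos: [0.5506, -0.3415, 0.0719]
orientation: [-0.001, 1.0, -0.003, -0.001]
wrist_force: [0.2, 0.1, -0.6]
finger_gap: 0.0682
grip_force: 0.0
```

```bash
python3 - <<'E'
from h import *
s=get_state(); print(s["tcp_pos"],s["orientation"]); q=read_camera("scene"); print(tins(q)); print(tins(read_camera("top")))
E
```

```text
[ 0.55057693 -0.34147224  0.07186169] [-1.01502047e-03  9.99994402e-01 -3.10184247e-03 -7.38165921e-04]
[(np.int32(193), [0.4668, -0.3169]), (np.int32(254), [0.5537, -0.3448]), (np.int32(250), [0.5268, -0.0098]), (np.int32(36), [0.5264, 0.0266])]
[(np.int32(131), [0.5279, 0.0385]), (np.int32(300), [0.5248, -0.0057]), (np.int32(87), [0.5381, -0.3408]), (np.int32(296), [0.4651, -0.3171])]
```

jog_arm([
  {"slide": [2, 2, 25], "angular": [0, 0, 0], "fingers": 0.2},
  {"slide": [2, 2, 50], "angular": [0, 0, 0], "fingers": 0.2},
  {"slide": [2, 2, 76], "angular": [0, 0, 0], "fingers": 0.2},
  {"slide": [2, 2, 76], "angular": [0, 0, 0], "fingers": 0.2},
  {"slide": [2, 2, 76], "angular": [0, 0, 0], "fingers": 0.7},
  {"slide": [2, 2, 76], "angular": [0, 0, 0], "fingers": 0.7},
  {"slide": [2, 2, 76], "angular": [0, 0, 0], "fingers": 0.7},
  {"slide": [2, 2, 76], "angular": [0, 0, 0], "fingers": 0.7},
])

```text
clock: 20.97
tcp_pos: [0.5541, -0.3462, -0.0016]
orientation: [0.001, 1.0, -0.004, 0.001]
wrist_force: [-0.3, 0.1, -1.8]
finger_gap: 0.0451
grip_force: 25.8
```

jog_arm([
  {"slide": [0, 0, -40], "angular": [0, 0, 0], "fingers": 0.7},
  {"slide": [0, 0, -80], "angular": [0, 0, 0], "fingers": 0.7},
  {"slide": [-4, -40, -80], "angular": [0, 0, 0], "fingers": 0.7},
  {"slide": [-8, -80, -80], "angular": [0, 0, 0], "fingers": 0.7},
  {"slide": [-12, -120, -80], "angular": [0, 0, 0], "fingers": 0.7},
  {"slide": [-16, -160, -80], "angular": [0, 0, 0], "fingers": 0.7},
  {"slide": [-20, -200, -80], "angular": [0, 0, 0], "fingers": 0.7},
  {"slide": [-24, -240, -80], "angular": [0, 0, 0], "fingers": 0.7},
  {"slide": [-29, -268, -80], "angular": [0, 0, 0], "fingers": 0.7},
  {"slide": [-29, -268, -80], "angular": [0, 0, 0], "fingers": 0.7},
])

```text
clock: 21.8
tcp_pos: [0.5244, -0.0721, 0.0775]
orientation: [-0.001, 1.0, -0.001, -0.0]
wrist_force: [-0.3, 0.3, -1.9]
finger_gap: 0.0455
grip_force: 26.9
```

jog_arm([
  {"slide": [0, 0, 0], "angular": [0, 0, 0], "fingers": 0.7},
  {"slide": [0, 0, 0], "angular": [0, 0, 0], "fingers": 0.7},
  {"slide": [0, 0, 0], "angular": [0, 0, 0], "fingers": 0.7},
])

```text
clock: 22.05
tcp_pos: [0.5269, -0.0785, 0.0772]
orientation: [0.0, 1.0, -0.004, 0.001]
wrist_force: [0.2, 0.7, -2.3]
finger_gap: 0.0453
grip_force: 26.9
```

```bash
python3 - <<'E'
from h import *
s=get_state(); print(s["tcp_pos"],s["orientation"]); q=read_camera("scene"); print(tins(q)); print(tins(q,.13))
E
```

```text
[ 0.52685053 -0.07847916  0.07719815] [ 4.37559006e-04  9.99990526e-01 -4.26138631e-03  7.72061272e-04]
[(np.int32(225), [0.4671, -0.3196]), (np.int32(264), [0.4715, -0.1035]), (np.int32(249), [0.5268, -0.0097]), (np.int32(41), [0.5258, 0.0272])]
[(np.int32(225), [0.5255, -0.279]), (np.int32(264), [0.5294, -0.0817]), (np.int32(249), [0.58, 0.0039]), (np.int32(41), [0.579, 0.0377])]
```

Gripped well; lower, release, go behind.

jog_arm([
  {"slide": [-2, 0, 40], "angular": [0, 0, 0], "fingers": 0.7},
  {"slide": [-2, 0, 75], "angular": [0, 0, 0], "fingers": 0.7},
  {"slide": [-2, 0, 78], "angular": [0, 0, 0], "fingers": 0.7},
  {"slide": [-2, 0, 78], "angular": [0, 0, 0], "fingers": 0.7},
  {"slide": [-2, 0, 78], "angular": [0, 0, 0], "fingers": 0.3},
  {"slide": [-2, 0, 78], "angular": [0, 0, 0], "fingers": 0.3},
  {"slide": [-2, 0, 78], "angular": [0, 0, 0], "fingers": 0.3},
  {"slide": [-2, 0, 40], "angular": [0, 0, 0], "fingers": 0.3},
  {"slide": [-2, 0, 0], "angular": [0, 0, 0], "fingers": 0.3},
  {"slide": [-2, 0, 0], "angular": [0, 0, 0], "fingers": 0.3},
])

```text
clock: 22.93
tcp_pos: [0.529, -0.0788, 0.0844]
orientation: [0.002, 1.0, -0.004, 0.006]
wrist_force: [1.7, -1.6, -0.1]
finger_gap: 0.0598
grip_force: 0.0
```

jog_arm([
  {"slide": [-1, 35, 0], "angular": [0, 0, 0], "fingers": 0.99},
  {"slide": [-1, 62, 0], "angular": [0, 0, 0], "fingers": 0.99},
  {"slide": [-1, 62, 0], "angular": [0, 0, 0], "fingers": 0.99},
  {"slide": [-1, 62, 0], "angular": [0, 0, 0], "fingers": 0.99},
  {"slide": [-1, 62, 0], "angular": [0, 0, 0], "fingers": 0.99},
  {"slide": [-1, 62, 0], "angular": [0, 0, 0], "fingers": 0.99},
])

```text
clock: 23.43
tcp_pos: [0.5224, -0.1386, 0.0767]
orientation: [-0.0, 1.0, -0.003, -0.0]
wrist_force: [-0.5, 1.0, 0.1]
finger_gap: 0.0007
grip_force: 0.0
```

```bash
python3 - <<'E'
from h import *
s=get_state(); print(s["tcp_pos"],s["orientation"]); q=read_camera("scene"); print(tins(q))
E
```

```text
[ 0.52241951 -0.13855034  0.07671852] [-1.27702959e-04  9.99994260e-01 -3.38550282e-03 -3.57459832e-05]
[(np.int32(223), [0.4672, -0.3196]), (np.int32(258), [0.5247, -0.0794]), (np.int32(251), [0.5269, -0.0098]), (np.int32(36), [0.527, 0.0267])]
```

jog_arm([
  {"slide": [3, 0, 40], "angular": [0, 0, 0], "fingers": 0.99},
  {"slide": [3, 0, 80], "angular": [0, 0, 0], "fingers": 0.99},
  {"slide": [3, 0, 84], "angular": [0, 0, 0], "fingers": 0.99},
  {"slide": [3, -10, 84], "angular": [0, 0, 0], "fingers": 0.99},
  {"slide": [3, -18, 84], "angular": [0, 0, 0], "fingers": 0.99},
  {"slide": [3, -24, 84], "angular": [0, 0, 0], "fingers": 0.99},
  {"slide": [3, -31, 84], "angular": [0, 0, 0], "fingers": 0.99},
  {"slide": [3, -38, 84], "angular": [0, 0, 0], "fingers": 0.99},
  {"slide": [3, -45, 84], "angular": [0, 0, 0], "fingers": 0.99},
  {"slide": [3, -52, 84], "angular": [0, 0, 0], "fingers": 0.99},
])

```text
clock: 24.32
tcp_pos: [0.5271, -0.0876, -0.0061]
orientation: [0.001, 1.0, -0.004, 0.001]
wrist_force: [-0.2, -6.4, 6.0]
finger_gap: 0.0006
grip_force: 3.6
```

jog_arm([
  {"slide": [0, -7, 0], "angular": [0, 0, 0], "fingers": 0.99},
  {"slide": [0, -14, 0], "angular": [0, 0, 0], "fingers": 0.99},
  {"slide": [0, -21, 0], "angular": [0, 0, 0], "fingers": 0.99},
  {"slide": [0, -28, 0], "angular": [0, 0, 0], "fingers": 0.99},
  {"slide": [0, -35, 0], "angular": [0, 0, 0], "fingers": 0.99},
  {"slide": [0, -41, 0], "angular": [0, 0, 0], "fingers": 0.99},
  {"slide": [0, -41, 0], "angular": [0, 0, 0], "fingers": 0.99},
])

```text
clock: 24.9
tcp_pos: [0.5279, -0.0461, -0.0064]
orientation: [0.001, 1.0, -0.003, 0.002]
wrist_force: [2.0, -2.8, 0.1]
finger_gap: 0.0009
grip_force: 1.4
```

```bash
python3 - <<'E'
from h import *
s=get_state(); print(s["tcp_pos"],s["wrist_force"]); q=read_camera("scene"); print(tins(q))
E
```

```text
[ 0.52787117 -0.04606421 -0.00638059] [ 1.97044799 -2.76720585  0.11386259]
[(np.int32(223), [0.4672, -0.3194]), (np.int32(173), [0.532, -0.0068]), (np.int32(42), [0.5251, 0.0271]), (np.int32(64), [0.5267, 0.0747]), (np.int32(31), [0.5314, 0.0997])]
```

jog_arm([
  {"slide": [0, 20, 0], "angular": [0, 0, 0], "fingers": 0.99},
  {"slide": [0, 30, -40], "angular": [0, 0, 0], "fingers": 0.2},
  {"slide": [-5, 60, -75], "angular": [0, 0, 0], "fingers": 0.2},
  {"slide": [-15, 95, -80], "angular": [0, 0, 0], "fingers": 0.2},
  {"slide": [-25, 130, -80], "angular": [0, 0, 0], "fingers": 0.2},
  {"slide": [-35, 165, -80], "angular": [0, 0, 0], "fingers": 0.2},
  {"slide": [-45, 200, -80], "angular": [0, 0, 0], "fingers": 0.2},
  {"slide": [-55, 235, -80], "angular": [0, 0, 0], "fingers": 0.2},
  {"slide": [-60, 272, -80], "angular": [0, 0, 0], "fingers": 0.2},
  {"slide": [-60, 272, -80], "angular": [0, 0, 0], "fingers": 0.2},
])

```text
clock: 25.78
tcp_pos: [0.4633, -0.3237, 0.0724]
orientation: [0.001, 1.0, -0.007, 0.0]
wrist_force: [0.8, -0.8, 0.6]
finger_gap: 0.0682
grip_force: 0.0
```

jog_arm([
  {"slide": [0, 0, 0], "angular": [0, 0, 0], "fingers": 0.2},
  {"slide": [0, 0, 0], "angular": [0, 0, 0], "fingers": 0.2},
  {"slide": [0, 0, 0], "angular": [0, 0, 0], "fingers": 0.2},
])

```text
clock: 26.03
tcp_pos: [0.4639, -0.3161, 0.0721]
orientation: [-0.001, 1.0, -0.003, -0.001]
wrist_force: [0.1, -0.6, -0.5]
finger_gap: 0.0681
grip_force: 0.0
```

```bash
python3 - <<'E'
from h import *
s=get_state(); print(s["tcp_pos"],s["orientation"]); q=read_camera("scene"); print(tins(q)); print(tins(read_camera("top")))
E
```

```text
[ 0.46393173 -0.31605509  0.07210604] [-8.99199411e-04  9.99994707e-01 -3.07776296e-03 -5.52246204e-04]
[(np.int32(223), [0.4669, -0.3196]), (np.int32(253), [0.5262, -0.0102]), (np.int32(38), [0.5248, 0.0268]), (np.int32(65), [0.527, 0.0746]), (np.int32(31), [0.5314, 0.0997])]
[(np.int32(91), [0.5296, 0.0904]), (np.int32(134), [0.5262, 0.0386]), (np.int32(300), [0.5242, -0.0063]), (np.int32(32), [0.4829, -0.3135])]
```

jog_arm([
  {"slide": [2, 2, 25], "angular": [0, 0, 0], "fingers": 0.2},
  {"slide": [2, 2, 50], "angular": [0, 0, 0], "fingers": 0.2},
  {"slide": [2, 2, 76], "angular": [0, 0, 0], "fingers": 0.2},
  {"slide": [2, 2, 76], "angular": [0, 0, 0], "fingers": 0.2},
  {"slide": [2, 2, 76], "angular": [0, 0, 0], "fingers": 0.7},
  {"slide": [2, 2, 76], "angular": [0, 0, 0], "fingers": 0.7},
  {"slide": [2, 2, 76], "angular": [0, 0, 0], "fingers": 0.7},
  {"slide": [2, 2, 76], "angular": [0, 0, 0], "fingers": 0.7},
])

```text
clock: 26.8
tcp_pos: [0.4673, -0.3206, -0.0017]
orientation: [0.001, 1.0, -0.004, 0.001]
wrist_force: [-0.5, -0.4, -0.6]
finger_gap: 0.0452
grip_force: 25.7
```

jog_arm([
  {"slide": [0, 0, -40], "angular": [0, 0, 0], "fingers": 0.7},
  {"slide": [0, 0, -80], "angular": [0, 0, 0], "fingers": 0.7},
  {"slide": [10, -40, -85], "angular": [0, 0, 0], "fingers": 0.7},
  {"slide": [20, -78, -85], "angular": [0, 0, 0], "fingers": 0.7},
  {"slide": [30, -116, -85], "angular": [0, 0, 0], "fingers": 0.7},
  {"slide": [40, -154, -85], "angular": [0, 0, 0], "fingers": 0.7},
  {"slide": [50, -192, -85], "angular": [0, 0, 0], "fingers": 0.7},
  {"slide": [58, -230, -82], "angular": [0, 0, 0], "fingers": 0.7},
  {"slide": [58, -241, -80], "angular": [0, 0, 0], "fingers": 0.7},
  {"slide": [58, -241, -80], "angular": [0, 0, 0], "fingers": 0.7},
])

```text
clock: 27.63
tcp_pos: [0.526, -0.0763, 0.0771]
orientation: [-0.0, 1.0, -0.001, 0.0]
wrist_force: [-1.1, 0.1, -0.8]
finger_gap: 0.0455
grip_force: 26.6
```

jog_arm([
  {"slide": [0, 0, 0], "angular": [0, 0, 0], "fingers": 0.7},
  {"slide": [0, 0, 0], "angular": [0, 0, 0], "fingers": 0.7},
  {"slide": [0, 0, 0], "angular": [0, 0, 0], "fingers": 0.7},
])

```text
clock: 27.88
tcp_pos: [0.5262, -0.0809, 0.077]
orientation: [0.0, 1.0, -0.005, 0.0]
wrist_force: [0.7, 0.2, -0.7]
finger_gap: 0.0456
grip_force: 26.6
```

```bash
python3 - <<'E'
from h import *
s=get_state(); print(s["tcp_pos"],s["orientation"]); q=read_camera("scene"); print(tins(q)); print(tins(q,.13))
E
```

```text
[ 0.52623349 -0.08085704  0.0769875 ] [ 3.68409850e-04  9.99988890e-01 -4.68249062e-03  3.97154731e-04]
[(np.int32(260), [0.4705, -0.1066]), (np.int32(250), [0.5261, -0.0101]), (np.int32(42), [0.5251, 0.0271]), (np.int32(66), [0.527, 0.0745]), (np.int32(31), [0.5314, 0.0997])]
[(np.int32(260), [0.5285, -0.0845]), (np.int32(250), [0.5793, 0.0036]), (np.int32(42), [0.5784, 0.0376]), (np.int32(66), [0.5802, 0.0809]), (np.int32(31), [0.5842, 0.1039])]
```

jog_arm([
  {"slide": [-2, -2, 40], "angular": [0, 0, 0], "fingers": 0.7},
  {"slide": [-2, -2, 75], "angular": [0, 0, 0], "fingers": 0.7},
  {"slide": [-2, -2, 78], "angular": [0, 0, 0], "fingers": 0.7},
  {"slide": [-2, -2, 78], "angular": [0, 0, 0], "fingers": 0.7},
  {"slide": [-2, -2, 78], "angular": [0, 0, 0], "fingers": 0.3},
  {"slide": [-2, -2, 78], "angular": [0, 0, 0], "fingers": 0.3},
  {"slide": [-2, -2, 78], "angular": [0, 0, 0], "fingers": 0.3},
  {"slide": [-2, -2, 40], "angular": [0, 0, 0], "fingers": 0.3},
  {"slide": [-2, -2, 0], "angular": [0, 0, 0], "fingers": 0.3},
  {"slide": [-2, -2, 0], "angular": [0, 0, 0], "fingers": 0.3},
])

```text
clock: 28.77
tcp_pos: [0.5289, -0.0788, 0.0843]
orientation: [0.002, 1.0, -0.004, 0.006]
wrist_force: [1.9, -1.1, 0.9]
finger_gap: 0.0598
grip_force: 0.0
```

jog_arm([
  {"slide": [-1, 35, 0], "angular": [0, 0, 0], "fingers": 0.99},
  {"slide": [-1, 62, 0], "angular": [0, 0, 0], "fingers": 0.99},
  {"slide": [-1, 62, 0], "angular": [0, 0, 0], "fingers": 0.99},
  {"slide": [-1, 62, 0], "angular": [0, 0, 0], "fingers": 0.99},
  {"slide": [-1, 62, 0], "angular": [0, 0, 0], "fingers": 0.99},
  {"slide": [-1, 62, 0], "angular": [0, 0, 0], "fingers": 0.99},
])

```text
clock: 29.27
tcp_pos: [0.5224, -0.1385, 0.0767]
orientation: [-0.0, 1.0, -0.003, -0.0]
wrist_force: [-0.8, 0.2, -0.2]
finger_gap: 0.0009
grip_force: 0.0
```

```bash
python3 - <<'E'
from h import *
s=get_state(); print(s["tcp_pos"],s["orientation"]); q=read_camera("scene"); print(tins(q))
E
```

```text
[ 0.52238718 -0.13854168  0.07666904] [-1.47553558e-04  9.99994201e-01 -3.40177024e-03 -6.74019770e-05]
[(np.int32(254), [0.5241, -0.0794]), (np.int32(250), [0.5261, -0.0101]), (np.int32(39), [0.5253, 0.0269]), (np.int32(64), [0.5267, 0.0747]), (np.int32(30), [0.5314, 0.0998])]
```

jog_arm([
  {"slide": [3, 0, 40], "angular": [0, 0, 0], "fingers": 0.99},
  {"slide": [3, 0, 80], "angular": [0, 0, 0], "fingers": 0.99},
  {"slide": [3, 0, 84], "angular": [0, 0, 0], "fingers": 0.99},
  {"slide": [3, -10, 84], "angular": [0, 0, 0], "fingers": 0.99},
  {"slide": [3, -18, 84], "angular": [0, 0, 0], "fingers": 0.99},
  {"slide": [3, -24, 84], "angular": [0, 0, 0], "fingers": 0.99},
  {"slide": [3, -31, 84], "angular": [0, 0, 0], "fingers": 0.99},
  {"slide": [3, -38, 84], "angular": [0, 0, 0], "fingers": 0.99},
  {"slide": [3, -45, 84], "angular": [0, 0, 0], "fingers": 0.99},
  {"slide": [3, -52, 84], "angular": [0, 0, 0], "fingers": 0.99},
])

```text
clock: 30.15
tcp_pos: [0.5273, -0.088, -0.006]
orientation: [0.002, 1.0, -0.004, 0.001]
wrist_force: [2.3, -9.3, 4.2]
finger_gap: 0.0008
grip_force: 4.7
```

jog_arm([
  {"slide": [0, -7, 0], "angular": [0, 0, 0], "fingers": 0.99},
  {"slide": [0, -14, 0], "angular": [0, 0, 0], "fingers": 0.99},
  {"slide": [0, -21, 0], "angular": [0, 0, 0], "fingers": 0.99},
  {"slide": [0, -28, 0], "angular": [0, 0, 0], "fingers": 0.99},
  {"slide": [0, -35, 0], "angular": [0, 0, 0], "fingers": 0.99},
  {"slide": [0, -42, 0], "angular": [0, 0, 0], "fingers": 0.99},
  {"slide": [0, -42, 0], "angular": [0, 0, 0], "fingers": 0.99},
])

```text
clock: 30.73
tcp_pos: [0.5277, -0.045, -0.0064]
orientation: [0.001, 1.0, -0.003, 0.001]
wrist_force: [1.0, -1.6, 1.5]
finger_gap: 0.0009
grip_force: 1.1
```

jog_arm([
  {"slide": [0, 20, 0], "angular": [0, 0, 0], "fingers": 0.99},
  {"slide": [0, 30, -40], "angular": [0, 0, 0], "fingers": 0.99},
  {"slide": [0, 50, -80], "angular": [0, 0, 0], "fingers": 0.5},
  {"slide": [0, 70, -120], "angular": [0, 0, 0], "fingers": 0.5},
  {"slide": [0, 80, -160], "angular": [0, 0, 0], "fingers": 0.5},
  {"slide": [0, 80, -200], "angular": [0, 0, 0], "fingers": 0.5},
  {"slide": [0, 80, -240], "angular": [0, 0, 0], "fingers": 0.5},
  {"slide": [0, 80, -270], "angular": [0, 0, 0], "fingers": 0.5},
  {"slide": [0, 80, -270], "angular": [0, 0, 0], "fingers": 0.5},
])

```text
clock: 31.48
tcp_pos: [0.5282, -0.126, 0.2702]
orientation: [0.002, 1.0, -0.004, 0.005]
wrist_force: [1.0, 0.3, 1.2]
finger_gap: 0.0427
grip_force: 0.0
```

```bash
python3 - <<'E'
from rk import *
v=(.525,-.045,1.5638)
s=get_state(); print(s["tcp_pos"],s["orientation"],s["joint_pos"]); q=read_camera("scene"); print(tins(q)); p=read_camera("top"); print(tins(p))
save(q,"b1s"); save(p,"b1t")
for n,z in [("white_board_center",.076),("drainer",0)]:
  for c in(p,q): print(n,[(np.round(r["point"]).tolist(),round(r["p"],2),np.round(w(c,r["point"],z),4)[:2].tolist()) for r in tip_of(n,c)[:3]])
a=cv2.resize(q["color"][190:270,400:500,::-1],None,fx=4,fy=4,interpolation=2); b=cv2.resize(p["color"][195:275,150:250,::-1],None,fx=4,fy=4,interpolation=2)
cv2.imwrite("pics/b1.png",np.hstack([a,b]))
E
```

```text
[ 0.5281874  -0.12601532  0.27017497] [ 0.0017151   0.99997761 -0.00373742  0.00528009] [-3.82493776e-01  2.31138933e-01  7.66733764e-02  1.40525061e+00
  7.17693952e-04  2.76657783e+00]
[(np.int32(249), [0.5263, -0.0096]), (np.int32(37), [0.5252, 0.0266]), (np.int32(69), [0.5253, 0.0747]), (np.int32(43), [0.5297, 0.1008]), (np.int32(59), [0.5287, 0.1242])]
[(np.int32(83), [0.5324, 0.1391]), (np.int32(43), [0.5299, 0.1134]), (np.int32(92), [0.5268, 0.0904]), (np.int32(134), [0.526, 0.0386]), (np.int32(296), [0.5243, -0.0056])]
white_board_center [([175.0, 231.0], 0.87, [0.5085, 0.3563])]
white_board_center [([458.0, 219.0], 0.91, [0.5086, 0.3481])]
drainer [([189.0, 235.0], 0.6, [0.5027, 0.3451])]
drainer [([449.0, 234.0], 0.9, [0.503, 0.3457])]
```

View pics/b1.png

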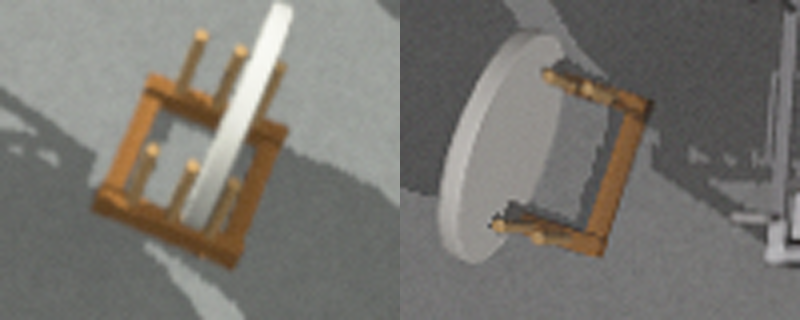

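The four tins are in file in the lane, with the last at lane x of about 38 mm. The board leans across the drainer, seen nearly edge-on in the scene crop from (283,5) to (195,220). I'll fit its pose next.

```bash
cat > bd.py <<'E'
from rk import *
from scipy.optimize import minimize
def hull(c,v,n=60):
    a=np.linspace(0,2*np.pi,n); e=np.array([np.cos(v[2]),np.sin(v[2]),0]); f=np.array([-e[1],e[0],0])
    P=np.concatenate([np.array([v[0],v[1],.076])+s*.006*e+.07*(np.cos(a)[:,None]*f+np.sin(a)[:,None]*[0,0,1]) for s in(1,-1)])
    T=np.linalg.inv(np.array(c["world_from_camera"]))
    return cv2.convexHull(cv2.projectPoints(P,cv2.Rodrigues(T[:3,:3])[0],T[:3,3],K(c),np.array(c["D"],float))[0].astype(np.float32))
E
python3 - <<'E'
from bd import *
p=read_camera("top"); q=read_camera("scene")
S=4; cams=[]
for c,(x0,x1,y0,y1) in((p,(150,200,190,270)),(q,(440,485,180,255))):
    g=cv2.GaussianBlur(c["color"],(3,3),0).astype(float)[y0:y1,x0:x1]; V=g.max(2); sat=(V-g.min(2))/V
    cams.append((c,V,sat,x0,y0)); print(np.percentile(V,[5,25,50,75,90,95,99]))
def score(v):
    s=0
    for c,V,sat,x0,y0 in cams:
        h=(hull(c,v).reshape(-1,2)-[x0,y0]); m=np.zeros(V.shape,np.uint8); mo=m.copy(); mi=m.copy()
        cc=h.mean(0)
        cv2.fillConvexPoly(m,np.round(h*16).astype(np.int32),1,shift=4,lineType=8)
        o=cv2.dilate(m,np.ones((5,5)))-cv2.dilate(m,np.ones((3,3)));i=m
        Vc=np.where(sat<.2,V,70)
        s+=Vc[i>0].mean()-Vc[o>0].mean()-Vc[i>0].std()
    return s
best=max(((score((x,y,t)),x,y,t) for x in np.arange(.496,.522,.002) for y in np.arange(.338,.364,.002) for t in np.radians(np.arange(45,136,3))))
print(best)
b=best[1:]
best=max(((score((x,y,t)),x,y,np.degrees(t)) for x in b[0]+np.arange(-3,4)*.001 for y in b[1]+np.arange(-3,4)*.001 for t in b[2]+np.radians(np.arange(-4,5,1))))
print(best); v=(best[1],best[2],np.radians(best[3]))
L=[((212.5,221.25),.018),((200,258.75),.018)]
A,B=[w(p,*l) for l in L]; print("drainer edge",A,B,"x-axis yaw",np.degrees(np.arctan2(-(B-A)[0],(B-A)[1])))
ims=[]
for c,(x0,x1,y0,y1) in((p,(150,250,195,275)),(q,(400,500,185,265))):
    i=cv2.resize(c["color"][y0:y1,x0:x1,::-1],None,fx=4,fy=4,interpolation=2); cv2.polylines(i,[np.round((hull(c,v).reshape(-1,2)-[x0,y0]+.5)*4).astype(np.int32)],True,(0,0,255),1); ims.append(i)
cv2.imwrite("pics/b2.png",np.hstack(ims))
E
```

```text
[ 83.    85.   115.   142.   147.   158.05 180.01]
[103. 113. 156. 160. 178. 216. 244.]
(np.float64(71.23199687160279), np.float64(0.506), np.float64(0.35200000000000004), np.float64(1.2566370614359172))
(np.float64(74.94154240799398), np.float64(0.504), np.float64(0.35200000000000004), np.float64(73.0))
drainer edge [0.53684561 0.28314288 0.018     ] [0.44476325 0.30899912 0.018     ] x-axis yaw 74.31554251330334
```

View pics/b2.png

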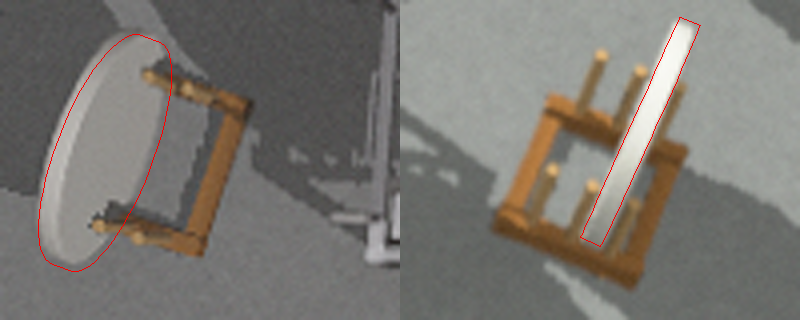

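Fit: the board's centre is at about (0.5055, 0.352), with its normal at about 74°. I go over there with a half turn, so that joint 6 stays in range.

jog_arm([
  {"slide": [0, 0, -10], "angular": [0, 0, -7], "fingers": 0.45},
  {"slide": [0, 0, -10], "angular": [0, 0, -14], "fingers": 0.45},
  {"slide": [0, 0, -10], "angular": [0, 0, -21], "fingers": 0.45},
  {"slide": [0, 0, -10], "angular": [0, 0, -28], "fingers": 0.45},
  {"slide": [0, 0, -10], "angular": [0, 0, -35], "fingers": 0.45},
  {"slide": [0, 0, -10], "angular": [0, 0, -42], "fingers": 0.45},
  {"slide": [0, 0, -10], "angular": [0, 0, -49], "fingers": 0.45},
  {"slide": [0, 0, -10], "angular": [0, 0, -56], "fingers": 0.45},
  {"slide": [0, 0, -10], "angular": [0, 0, -63], "fingers": 0.45},
  {"slide": [0, 0, -10], "angular": [0, 0, -70], "fingers": 0.45},
])

```text
clock: 32.72
tcp_pos: [0.5253, -0.1251, 0.2716]
orientation: [-0.001, 0.82, 0.573, -0.001]
wrist_force: [-0.4, -0.1, 0.3]
finger_gap: 0.0467
grip_force: 0.0
```

jog_arm([
  {"slide": [0, 0, 0], "angular": [0, 0, -7], "fingers": 0.45},
  {"slide": [0, 0, 0], "angular": [0, 0, -14], "fingers": 0.45},
  {"slide": [0, 0, 0], "angular": [0, 0, -21], "fingers": 0.45},
  {"slide": [0, 0, 0], "angular": [0, 0, -28], "fingers": 0.45},
  {"slide": [0, 0, 0], "angular": [0, 0, -35], "fingers": 0.45},
  {"slide": [0, 0, 0], "angular": [0, 0, -42], "fingers": 0.45},
  {"slide": [0, 0, 0], "angular": [0, 0, -49], "fingers": 0.45},
  {"slide": [0, 0, 0], "angular": [0, 0, -56], "fingers": 0.45},
  {"slide": [0, 0, 0], "angular": [0, 0, -63], "fingers": 0.45},
  {"slide": [0, 0, 0], "angular": [0, 0, -70], "fingers": 0.45},
])

```text
clock: 33.55
tcp_pos: [0.5252, -0.1251, 0.2716]
orientation: [-0.001, 0.343, 0.939, 0.0]
wrist_force: [-0.2, -0.1, 0.1]
finger_gap: 0.0471
grip_force: 0.0
```

jog_arm([
  {"slide": [0, 0, 0], "angular": [0, 0, -7], "fingers": 0.45},
  {"slide": [0, 0, 0], "angular": [0, 0, -14], "fingers": 0.45},
  {"slide": [0, 0, 0], "angular": [0, 0, -21], "fingers": 0.45},
  {"slide": [0, 0, 0], "angular": [0, 0, -24], "fingers": 0.45},
  {"slide": [0, 0, 0], "angular": [0, 0, -24], "fingers": 0.45},
  {"slide": [0, 0, 0], "angular": [0, 0, -24], "fingers": 0.45},
])

```text
clock: 34.05
tcp_pos: [0.5254, -0.1252, 0.2718]
orientation: [-0.001, 0.144, 0.99, 0.0]
wrist_force: [-0.7, 0.8, 0.4]
finger_gap: 0.0471
grip_force: 0.0
```

```bash
cat >> h.py <<'E'
from scipy.spatial.transform import Rotation as Ro
def to(s,xyz,yaw=None):
    "slide (mm) from the state to a reported position; tool y heading"
    R=Ro.from_quat(np.roll(s["orientation"],-1)).as_matrix(); print("slide",np.round(R.T@(np.array(xyz)-s["tcp_pos"])*1e3,1),"tool y heading",np.round(np.degrees(np.arctan2(R[1,1],R[0,1])),2),"z",np.round(R[:,2],3))
E
python3 - <<'E'
from h import *
s=get_state(); print(s["tcp_pos"],s["joint_pos"]); to(s,[.5055,.352,.27])
E
```

```text
[ 0.52538153 -0.1251521   0.271849  ] [-3.82502643e-01  2.36615023e-01  8.78607520e-02  1.42342376e+00
 -3.94349384e-05 -9.41135627e-02]
slide [154.8 451.8   2.1] tool y heading 73.48 z [-0.001  0.    -1.   ]
```

jog_arm([
  {"slide": [13, 37, 0], "angular": [0, 0, 0], "fingers": 0.45},
  {"slide": [26, 74, 0], "angular": [0, 0, 0], "fingers": 0.45},
  {"slide": [39, 111, 0], "angular": [0, 0, 0], "fingers": 0.45},
  {"slide": [52, 148, 0], "angular": [0, 0, 0], "fingers": 0.45},
  {"slide": [65, 185, 0], "angular": [0, 0, 0], "fingers": 0.45},
  {"slide": [78, 222, 0], "angular": [0, 0, 0], "fingers": 0.45},
  {"slide": [91, 259, 0], "angular": [0, 0, 0], "fingers": 0.45},
  {"slide": [104, 296, 0], "angular": [0, 0, 0], "fingers": 0.45},
  {"slide": [117, 333, 0], "angular": [0, 0, 0], "fingers": 0.45},
  {"slide": [130, 370, 0], "angular": [0, 0, 0], "fingers": 0.45},
])

```text
clock: 34.88
tcp_pos: [0.505, 0.2683, 0.2723]
orientation: [-0.0, 0.144, 0.99, -0.0]
wrist_force: [1.0, -0.2, 0.1]
finger_gap: 0.0469
grip_force: 0.0
```

jog_arm([
  {"slide": [13, 42, 30], "angular": [0, 0, 0], "fingers": 0.45},
  {"slide": [25, 82, 60], "angular": [0, 0, 0], "fingers": 0.45},
  {"slide": [25, 82, 90], "angular": [0, 0, 0], "fingers": 0.45},
  {"slide": [25, 82, 100], "angular": [0, 0, 0], "fingers": 0.45},
  {"slide": [25, 82, 100], "angular": [0, 0, 0], "fingers": 0.45},
  {"slide": [25, 82, 100], "angular": [0, 0, 0], "fingers": 0.45},
])

```text
clock: 35.38
tcp_pos: [0.5038, 0.3518, 0.1714]
orientation: [-0.001, 0.143, 0.99, -0.001]
wrist_force: [-0.2, -0.3, 0.4]
finger_gap: 0.047
grip_force: 0.0
```

```bash
python3 - <<'E'
from bd import *
s=get_state(); print(s["tcp_pos"],s["joint_pos"]); to(s,[.5055,.352,.102]); q=read_camera("scene")
u=px(q,s["tcp_pos"]+[0,0,.019]); x0,y0=400,145
i=cv2.resize(q["color"][145:265,400:520,::-1],None,fx=5,fy=5,interpolation=2)
cv2.circle(i,tuple(np.round((u-[x0,y0]+.5)*5).astype(int).tolist()),4,(0,255,0),1)
cv2.polylines(i,[np.round((hull(q,(.505,.352,np.radians(73.5))).reshape(-1,2)-[x0,y0]+.5)*5).astype(np.int32)],True,(0,0,255),1)
cv2.imwrite("pics/b3.png",i)
E
```

```text
[0.50380974 0.3518457  0.17141846] [ 4.79199609e-01  4.06448636e-01  8.07722840e-02  1.24830664e+00
 -2.37493631e-04  7.66181903e-01]
slide [-1.7  0.8 69.4] tool y heading 73.56 z [-0.003 -0.002 -1.   ]
```

View pics/b3.png

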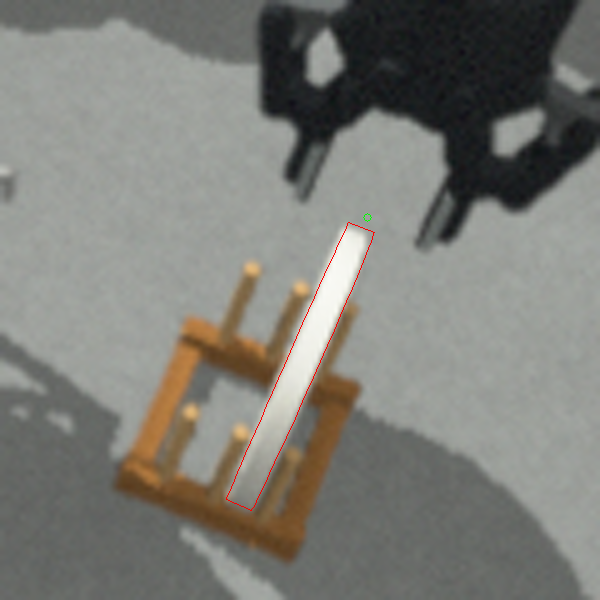

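Fingertips at (303,195) and (425,248) straddle the board's top edge at (360,230). I go down and pinch.

jog_arm([
  {"slide": [-1.7, 1, 25], "angular": [0, 0, 0], "fingers": 0.45},
  {"slide": [-1.7, 1, 50], "angular": [0, 0, 0], "fingers": 0.45},
  {"slide": [-1.7, 1, 69], "angular": [0, 0, 0], "fingers": 0.45},
  {"slide": [-1.7, 1, 69], "angular": [0, 0, 0], "fingers": 0.45},
  {"slide": [-1.7, 1, 69], "angular": [0, 0, 0], "fingers": 0.95},
  {"slide": [-1.7, 1, 69], "angular": [0, 0, 0], "fingers": 0.95},
  {"slide": [-1.7, 1, 69], "angular": [0, 0, 0], "fingers": 0.95},
  {"slide": [-1.7, 1, 69], "angular": [0, 0, 0], "fingers": 0.95},
  {"slide": [-1.7, 1, 69], "angular": [0, 0, 0], "fingers": 0.95},
], squeeze=50)

```text
clock: 36.18
tcp_pos: [0.5084, 0.3532, 0.1061]
orientation: [0.002, 0.143, 0.99, 0.001]
wrist_force: [-0.4, -0.5, 6.4]
finger_gap: 0.0107
grip_force: 53.5
```

jog_arm([
  {"slide": [0, 0, -20], "angular": [0, 0, 0], "fingers": 0.95},
  {"slide": [0, 0, -45], "angular": [0, 0, 0], "fingers": 0.95},
  {"slide": [0, 0, -75], "angular": [0, 0, 0], "fingers": 0.95},
  {"slide": [0, 0, -110], "angular": [0, 0, 0], "fingers": 0.95},
  {"slide": [0, 0, -145], "angular": [0, 0, 0], "fingers": 0.95},
  {"slide": [0, 0, -180], "angular": [0, 0, -4], "fingers": 0.95},
  {"slide": [0, 0, -210], "angular": [0, 0, -8], "fingers": 0.95},
  {"slide": [0, 0, -225], "angular": [0, 0, -12], "fingers": 0.95},
  {"slide": [0, 0, -225], "angular": [0, 0, -16], "fingers": 0.95},
  {"slide": [0, 0, -225], "angular": [0, 0, -16], "fingers": 0.95},
])

```text
clock: 37.02
tcp_pos: [0.5072, 0.3529, 0.3303]
orientation: [0.001, 0.003, 1.0, 0.001]
wrist_force: [0.7, 0.1, -2.5]
finger_gap: 0.0109
grip_force: 52.2
```

```bash
python3 - <<'E'
from h import *
s=get_state(); print(s["wrist_force"],s["joint_pos"]); to(s,[.526,.108,.33])
E
```

```text
[ 0.72530039  0.11796227 -2.52164514] [ 4.78098981e-01  4.08634053e-01  4.71000060e-01  1.63008854e+00
 -5.96108389e-05  4.83699840e-01]
slide [ -20.2 -244.8    0. ] tool y heading 89.68 z [ 0.003  0.001 -1.   ]
```

jog_arm([
  {"slide": [-3, -30, 0], "angular": [0, 0, 0], "fingers": 0.95},
  {"slide": [-6, -65, 0], "angular": [0, 0, 0], "fingers": 0.95},
  {"slide": [-9, -100, 0], "angular": [0, 0, 0], "fingers": 0.95},
  {"slide": [-12, -135, 0], "angular": [0, 0, 0], "fingers": 0.95},
  {"slide": [-15, -170, 0], "angular": [0, 0, 0], "fingers": 0.95},
  {"slide": [-18, -205, 0], "angular": [0, 0, 0], "fingers": 0.95},
  {"slide": [-20, -235, 0], "angular": [0, 0, 0], "fingers": 0.95},
  {"slide": [-20, -245, 0], "angular": [0, 0, 0], "fingers": 0.95},
  {"slide": [-20, -245, 0], "angular": [0, 0, 0], "fingers": 0.95},
  {"slide": [-20, -245, 0], "angular": [0, 0, 0], "fingers": 0.95},
])

```text
clock: 37.85
tcp_pos: [0.5246, 0.1072, 0.3281]
orientation: [-0.001, 0.005, 1.0, 0.0]
wrist_force: [0.4, 0.0, -1.6]
finger_gap: 0.0109
grip_force: 52.2
```

```bash
python3 - <<'E'
from rk import *
s=get_state(); to(s,[.526,.108,.33]); q=read_camera("scene")
v=(.525,-.045,1.5638)
def bl(x,y,zc):  # board edges at given rack x
    a=np.linspace(0,2*np.pi,40); P=[(x,y+70*np.cos(t),zc+70*np.sin(t)) for t in a]; return list(zip(P[:-1],P[1:]))
# held board predicted at reported pose
R=(s["tcp_pos"][:2]-[v[0],v[1]]); c,sn=np.cos(v[2]),np.sin(v[2]); rx=(c*R[0]+sn*R[1])*1e3; ry=(-sn*R[0]+c*R[1])*1e3
zc=(s["tcp_pos"][2]-.1061+.076)*1e3; print(rx,ry,zc)
L=bl(rx-6,ry,zc)+bl(rx+6,ry,zc)+[((x,-75,132),(x,75,132)) for x in(139,167)]+[((x,-75,123),(x,-75,73)) for x in(145.5,160.5)]
wire(q,"b4",v,(.13,0,.18),L)
E
```

```text
slide [-1.4  0.8 -1.9] tool y heading 89.43 z [-0.001  0.    -1.   ]
152.20356439325815 1.4868957792209305 297.95252481706046
```

View pics/b4.png

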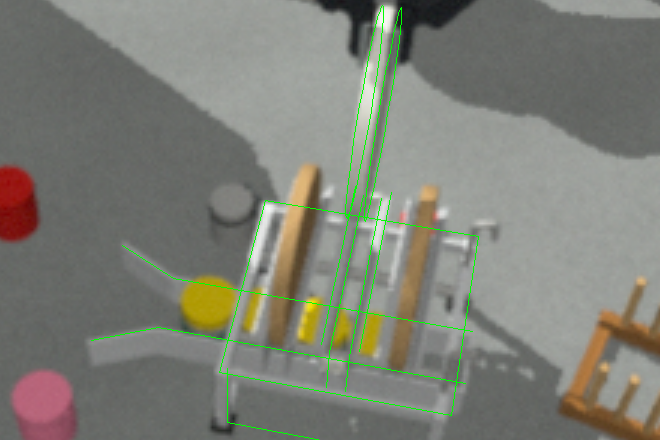

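The held board is near edge-on above the middle slot. Its lower end (347–368, 210) matches the prediction. Its upper end sits about 10 enlarged px to the left, which is a few degrees of yaw or tilt. I'll separate those numerically.

```bash
cat > fit.py <<'E'
from rk import *
from scipy.optimize import differential_evolution
def disc(c,x,y,z,yaw,tilt,n=40):
    R=Ro.from_euler("ZX",[yaw,0]).as_matrix(); R=R@Ro.from_euler("y",tilt).as_matrix()  # local x = normal; tilt about local y(level in-plane)
    a=np.linspace(0,2*np.pi,n); L=np.concatenate([np.c_[np.full(n,s*.006),.07*np.cos(a),.07*np.sin(a)] for s in(1,-1)])
    P=L@R.T+[x,y,z]; T=np.linalg.inv(np.array(c["world_from_camera"]))
    return cv2.convexHull(cv2.projectPoints(P,cv2.Rodrigues(T[:3,:3])[0],T[:3,3],K(c),np.array(c["D"],float))[0].astype(np.float32)).reshape(-1,2)
E
python3 - <<'E'
from fit import *
s=get_state(); q=read_camera("scene"); p=read_camera("top")
for c in(p,q): 
    h=disc(c,.525,.104,.298,1.5638,0); print(h.min(0),h.max(0))
V=p["color"].max(2)
h=disc(p,.525,.104,.298,1.5638,0);x0,y0=h.min(0).astype(int)-8;x1,y1=h.max(0).astype(int)+8
print(x0,y0)
for r in range(y0,y1,3): print(r,*["%3d"%k for k in V[r,x0:x1:2]])
Q=q["color"].max(2); h=disc(q,.525,.104,.298,1.5638,0);x0,y0=h.min(0).astype(int)-6;x1,y1=h.max(0).astype(int)+6
print(x0,y0)
for r in range(y0,y1,4): print(r,*["%3d"%k for k in Q[r,x0:x1]])
E
```

```text
[267.2439  180.03445] [281.99274 258.93802]
[350.08542  106.435486] [368.80133 178.4664 ]
259 172
172 159 133 131 152 141 108  80  74  73  68  64  85  82  85  86
175 155 140 129 152 143 115  85  74  80  63  66  83  80  82  85
178 157 140 128 152 142 122  84  80  87  64  67  84  81  87  80
181 157 147 117 150 144 126  87  67  73  68  66  80  82  76  80
184 158 145 104 150 147 121  86  69  71  68  65  86  82  81  81
187 159 148 106 148 147 125  84  76  69  66  65  99 103  96  79
190 151 150 100 153 146 129  80  53  71  70  73  90  97  93  94
193 156 146 101 153 146 132  98  75  68  67  75 111  78  83  98
196 155 150 103 144 146 131 110  76  71  67  66  88  53  87 100
199 154 148 102 127 147 139 116  81  75  72  80 116  78  62  99
202 155 150  97 113 141 143 117  78  75  73  88 120  90  43 105
205 151 156  89 107 145 144 121  78  76  66 103 143  94  46  45
208 151 156  97 105 141 142 126  92  73  68 117 149  71  42  47
211 154 158 100 106 133 139 131 109  75 102 111 129  55  44  43
214 150 157 106 104 112 136 135 120 110 115 119  71  53  43  49
217 148 158 113 103 105 130 132 120 108 11
[... 2957 characters left out ...]
 165 165 164 167 168 150 124 115 135 154 160 160 162 161 162 164 164 163 164 165
164 141 154 156 155 154 157 158 156 163 165 160 160 159 158 157 136 115 131 153 160 165 162 165 163 161 164 163 162 163 164
168 161 194 210 193 162 159 162 162 155 147 152 152 155 154 137 119 135 157 166 165 164 163 164 163 162 164 165 163 165 166
172 126 117 139 152 158 161 162 164 151 139 138 144 141 141 128 121 138 145 156 185 214 219 187 164 165 165 164 170 205 193
176 119 143 163 169 167 161 160 154 137 121 119 123 123 123 127 146 158 168 204 227 222 198 165 161 159 163 207 228 192 144
180 133 142 136 132 132 134 139 136 141 136 133 132 166 199 214 214 212 222 226 225 205 185 187 182 173 175 211 201 154 135
```

```bash
python3 - <<'E'
from fit import *
from scipy.optimize import least_squares
q=read_camera("scene"); s=get_state(); print(s["tcp_pos"])
obs={132:(356.7,366.7),136:(356.1,366.3),140:(355.5,365.6),144:(354.9,364.8),148:(354.2,364.2),152:(353.6,363.4),156:(None,362.5),160:(None,361.8),164:(None,360.9),168:(None,360.2)}
def lr(h,r):
    c=[]
    for a,b in zip(h,np.roll(h,-1,0)):
        if (a[1]-r)*(b[1]-r)<=0 and a[1]!=b[1]: c.append(a[0]+(r-a[1])/(b[1]-a[1])*(b[0]-a[0]))
    return min(c),max(c)
def res(y,yaw,t,x=.5246,z=.298):
    h=disc(q,x,y,z,yaw,t); o=[]
    for r,(a,b) in obs.items():
        l,m=lr(h,r+.0); 
        if a is not None:o.append(l-a)
        o.append(m-b)
    return np.array(o)
for n,f,x0 in(("tilt",lambda u:res(u[0]/10,1.562,u[1]),(1.05,0)),("yaw",lambda u:res(u[0]/10,u[1],0),(1.05,1.56))):
    r=least_squares(f,x0,diff_step=1e-3); print(n,r.x[0]/10,np.degrees(r.x[1]),np.round(r.fun,1))
print(np.round(res(.1072,1.562,0),1))
E
```

```text
[0.52472294 0.10867422 0.32833109]
tilt 0.10556050919243257 0.04296856867606272 [ 0.2  0.1  0.1 -0.1 -0.  -0.1 -0.1  0.  -0.1 -0.1 -0.1 -0.   0.1  0.
  0.1 -0. ]
yaw 0.10555169974363984 89.54229535005176 [ 0.2  0.1  0.1 -0.2 -0.  -0.1 -0.1  0.  -0.1 -0.1 -0.1 -0.   0.1  0.1
  0.1  0. ]
[1.1 0.9 1.  0.7 0.9 0.7 0.8 0.8 0.8 0.7 0.8 0.8 0.9 0.9 1.  0.8]
```

The fit shows the board upright and 2 mm short of the slot centre. I correct that and lower it.

jog_arm([
  {"slide": [-4, 2, 0], "angular": [0, 0, 0], "fingers": 0.95},
  {"slide": [-4, 2, 20], "angular": [0, 0, 0], "fingers": 0.95},
  {"slide": [-4, 2, 45], "angular": [0, 0, 0], "fingers": 0.95},
  {"slide": [-4, 2, 70], "angular": [0, 0, 0], "fingers": 0.95},
  {"slide": [-4, 2, 85], "angular": [0, 0, 0], "fingers": 0.95},
  {"slide": [-4, 2, 90], "angular": [0, 0, 0], "fingers": 0.95},
  {"slide": [-4, 2, 90], "angular": [0, 0, 0], "fingers": 0.95},
  {"slide": [-4, 2, 90], "angular": [0, 0, 0], "fingers": 0.95},
])

```text
clock: 38.72
tcp_pos: [0.5293, 0.1099, 0.2392]
orientation: [0.0, 0.003, 1.0, -0.0]
wrist_force: [-0.5, -0.4, -0.5]
finger_gap: 0.0112
grip_force: 52.2
```

jog_arm([
  {"slide": [0, 0, 4], "angular": [0, 0, 0], "fingers": 0.95},
  {"slide": [0, 0, 8], "angular": [0, 0, 0], "fingers": 0.95},
  {"slide": [0, 0, 12], "angular": [0, 0, 0], "fingers": 0.95},
  {"slide": [0, 0, 16], "angular": [0, 0, 0], "fingers": 0.95},
  {"slide": [0, 0, 18], "angular": [0, 0, 0], "fingers": 0.95},
])

```text
clock: 39.13
tcp_pos: [0.5291, 0.1089, 0.2205]
orientation: [0.0, 0.004, 1.0, -0.001]
wrist_force: [0.2, -1.2, -1.5]
finger_gap: 0.0108
grip_force: 52.4
```

```bash
python3 - <<'E'
from h import *
s=get_state(); print(s["wrist_force"],s["ft_torque"]); to(s,[.529,.1105,.2])
E
```

```text
[ 0.15372325 -1.17787791 -1.5395957 ] [-0.49456892 -0.0286838  -0.07900878]
slide [ 0.1  1.6 20.4] tool y heading 89.56 z [ 0.001 -0.001 -1.   ]
```

jog_arm([
  {"slide": [0, -1.5, 2], "angular": [0, 0, 0], "fingers": 0.95},
  {"slide": [0, -2, 6], "angular": [0, 0, 0], "fingers": 0.95},
  {"slide": [0, -2, 10], "angular": [0, 0, 0], "fingers": 0.95},
  {"slide": [0, -2, 14], "angular": [0, 0, 0], "fingers": 0.95},
])

```text
clock: 39.47
tcp_pos: [0.5287, 0.1074, 0.206]
orientation: [-0.0, 0.004, 1.0, 0.0]
wrist_force: [0.1, -0.9, -2.2]
finger_gap: 0.0106
grip_force: 52.3
```

```bash
python3 - <<'E'
from h import *
s=get_state(); print(s["wrist_force"],s["ft_torque"]); to(s,[.529,.108,.1631])
E
```

```text
[ 0.06985241 -0.9480146  -2.16372097] [-0.03198428 -0.04160755 -0.0296688 ]
slide [-0.3  0.6 42.9] tool y heading 89.57 z [-0.  0. -1.]
```

Forces and torques are now near zero, so I keep lowering.

jog_arm([
  {"slide": [0, 0, 5], "angular": [0, 0, 0], "fingers": 0.95},
  {"slide": [0, 0, 10], "angular": [0, 0, 0], "fingers": 0.95},
  {"slide": [0, 0, 15], "angular": [0, 0, 0], "fingers": 0.95},
  {"slide": [0, 0, 20], "angular": [0, 0, 0], "fingers": 0.95},
  {"slide": [0, 0, 24], "angular": [0, 0, 0], "fingers": 0.95},
])

```text
clock: 39.88
tcp_pos: [0.5287, 0.1073, 0.1818]
orientation: [-0.0, 0.004, 1.0, -0.0]
wrist_force: [-0.2, -0.7, -1.2]
finger_gap: 0.0108
grip_force: 52.3
```

jog_arm([
  {"slide": [0, 0, 4], "angular": [0, 0, 0], "fingers": 0.95},
  {"slide": [0, 0, 8], "angular": [0, 0, 0], "fingers": 0.95},
  {"slide": [0, 0, 12], "angular": [0, 0, 0], "fingers": 0.95},
  {"slide": [0, 0, 14], "angular": [0, 0, 0], "fingers": 0.95},
])

```text
clock: 40.22
tcp_pos: [0.5288, 0.1073, 0.168]
orientation: [-0.0, 0.004, 1.0, -0.0]
wrist_force: [0.7, -0.8, -1.0]
finger_gap: 0.011
grip_force: 52.3
```

```bash
python3 - <<'E'
from h import *
s=get_state(); print(s["wrist_force"],s["ft_torque"]); to(s,[.529,.108,.1631])
E
```

```text
[ 0.67935289 -0.82676773 -1.04398219] [-0.26997086 -0.02420019 -0.03462232]
slide [-0.2  0.7  4.9] tool y heading 89.57 z [-0. -0. -1.]
```

jog_arm([
  {"slide": [0, 0, 2], "angular": [0, 0, 0], "fingers": 0.95},
  {"slide": [0, 0, 4], "angular": [0, 0, 0], "fingers": 0.95},
  {"slide": [0, 0, 5], "angular": [0, 0, 0], "fingers": 0.95},
])

```text
clock: 40.47
tcp_pos: [0.5294, 0.1073, 0.1639]
orientation: [0.001, 0.004, 1.0, -0.0]
wrist_force: [-1.0, -2.3, 5.9]
finger_gap: 0.0108
grip_force: 53.3
```

jog_arm([
  {"slide": [0, 0, 1], "angular": [0, 0, 0], "fingers": 0.95},
  {"slide": [0, 0, 2], "angular": [0, 0, 0], "fingers": 0.95},
])

```text
clock: 40.63
tcp_pos: [0.5296, 0.1073, 0.1637]
orientation: [0.001, 0.004, 1.0, -0.0]
wrist_force: [-5.1, -1.6, 17.4]
finger_gap: 0.0106
grip_force: 54.9
```

The board is on the rods, with contact within 1 mm of the expected height. I release with a small opening and rise.

jog_arm([
  {"slide": [0, 0, -2], "angular": [0, 0, 0], "fingers": 0.95},
  {"slide": [0, 0, -2], "angular": [0, 0, 0], "fingers": 0.68},
  {"slide": [0, 0, -2], "angular": [0, 0, 0], "fingers": 0.68},
  {"slide": [0, 0, -2], "angular": [0, 0, 0], "fingers": 0.68},
  {"slide": [0, 0, -10], "angular": [0, 0, 0], "fingers": 0.68},
  {"slide": [0, 0, -25], "angular": [0, 0, 0], "fingers": 0.68},
  {"slide": [0, 0, -50], "angular": [0, 0, 0], "fingers": 0.68},
  {"slide": [0, 0, -85], "angular": [0, 0, 0], "fingers": 0.68},
  {"slide": [0, 0, -120], "angular": [0, 0, 0], "fingers": 0.68},
  {"slide": [0, 0, -150], "angular": [0, 0, 0], "fingers": 0.68},
])

```text
clock: 41.47
tcp_pos: [0.5288, 0.1075, 0.3143]
orientation: [0.001, 0.004, 1.0, 0.0]
wrist_force: [1.2, 0.5, 0.6]
finger_gap: 0.027
grip_force: 0.0
```

jog_arm([
  {"slide": [0, -35, 0], "angular": [0, 0, 0], "fingers": 0.68},
  {"slide": [0, -70, 0], "angular": [0, 0, 0], "fingers": 0.68},
  {"slide": [0, -110, 0], "angular": [0, 0, 0], "fingers": 0.68},
  {"slide": [0, -150, 0], "angular": [0, 0, 0], "fingers": 0.68},
  {"slide": [0, -190, 0], "angular": [0, 0, 0], "fingers": 0.68},
  {"slide": [0, -230, 0], "angular": [0, 0, 0], "fingers": 0.68},
  {"slide": [0, -270, 0], "angular": [0, 0, 0], "fingers": 0.68},
  {"slide": [0, -310, 0], "angular": [0, 0, 0], "fingers": 0.68},
  {"slide": [0, -310, 0], "angular": [0, 0, 0], "fingers": 0.68},
  {"slide": [0, -310, 0], "angular": [0, 0, 0], "fingers": 0.68},
])

```text
clock: 42.3
tcp_pos: [0.5263, -0.2049, 0.3112]
orientation: [-0.0, 0.006, 1.0, 0.0]
wrist_force: [-0.7, -0.0, -0.1]
finger_gap: 0.0273
grip_force: 0.0
```

```bash
python3 - <<'E'
from fit import *
q=read_camera("scene"); p=read_camera("top"); print(tins(q)); print(tins(p))
for n,z in [("white_board_center",.133),("bamboo_a",.133),("owl_center",.03),("latch_canister_center",.024),("bottle_opener_center",.004)]:
  for c in(p,q): print(n,[(round(r["p"],2),np.round(w(c,r["point"],z),3)[:2].tolist()) for r in tip_of(n,c)[:2]])
h=disc(q,.525,.1075,.133,1.5638,0); x0,y0=h.min(0).astype(int)-4; x1,y1=h.max(0).astype(int)+5; V=q["color"].max(2)
for r in range(y0,y1,5):
    c=[a[0]+(r-a[1])/(b[1]-a[1])*(b[0]-a[0]) for a,b in zip(h,np.roll(h,-1,0)) if (a[1]-r)*(b[1]-r)<0]
    print(r,x0,*["%3d"%k for k in V[r,x0:x1]],np.round(sorted(c),1) if c else "")
E
```

```text
[(np.int32(249), [0.5303, -0.01]), (np.int32(36), [0.5252, 0.0267]), (np.int32(70), [0.5252, 0.0746]), (np.int32(61), [0.5286, 0.1243])]
[(np.int32(86), [0.5319, 0.1394]), (np.int32(90), [0.5265, 0.0905]), (np.int32(131), [0.5259, 0.0386]), (np.int32(301), [0.528, -0.0062])]
white_board_center [(0.63, [0.534, 0.108])]
white_board_center [(0.6, [0.536, 0.103])]
bamboo_a [(0.89, [0.53, 0.152]), (0.81, [0.526, 0.057])]
bamboo_a [(0.86, [0.522, 0.062]), (0.68, [0.53, 0.149])]
owl_center [(0.86, [0.677, -0.016])]
owl_center [(0.93, [0.678, -0.015])]
latch_canister_center [(0.48, [0.421, -0.009])]
latch_canister_center [(0.74, [0.674, -0.02]), (0.54, [0.42, -0.011])]
bottle_opener_center [(0.63, [0.409, 0.15])]
bottle_opener_center []
157 343 154 160 160 162 157 157 153 158 156 159 160 159 155 159 156 159 159 162 160 159 158 158 160 161 160 
162 343 113 143 155 156 153 153 156 157 157 159 160 159 159 161 171 179 176 169 164 164 162 161 160 158 161 [357.9 361.4]
167 343 114 148 166 187 186 165 160 157 163 161 164 166 186 231 246 245 243 238 200 146 155 156 158 162 161 [356.4 363.4]
172 343 
[... 741 characters left out ...]
42 137 137 151 173 184 186 188 185 156 119 113 116 117 131 151 156 158 156 156 154 137 136 [349.6 357.7]
207 343 164 145 136 133 139 158 172 172 174 173 155 125 119 116 118 134 150 159 159 159 161 154 143 137 137 [348.9 356.7]
212 343 140 137 137 138 146 154 160 162 162 154 138 116 114 117 136 160 175 173 176 175 162 144 138 136 132 [348.2 355.7]
217 343 135 137 132 122 132 147 148 150 152 132 119 115 118 141 164 174 175 176 172 161 143 137 134 129 126 [347.6 354.6]
222 343 130 128 116 111 123 130 129 131 131 122 116 122 136 150 160 164 167 170 159 141 133 135 129 121 111 [347.3 353.4]
227 343 139 149 144 145 145 144 145 149 131 109 110 121 126 126 132 126 120 118 119 121 124 123 118 110 104
```

The board stands in the slot. The last tin seems to have shifted about 4 mm sideways in the lane, so I check whether it stands upright.

```bash
python3 - <<'E'
from h import *
import time
for n in range(2):
    q=read_camera("scene"); p=read_camera("top"); print(tins(q)[0],tins(p)[-1],get_state()["clock"])
def lid(c,col):
    h=cv2.cvtColor(c["color"],cv2.COLOR_RGB2HSV); lo,hi=((23,150,60),(35,255,255)) if col=="y" else ((40,60,20),(90,255,255))
    m=cv2.inRange(h,lo,hi); u=px(c,[.529,-.008,.03]).astype(int); M=np.zeros_like(m); M[u[1]-18:u[1]+18,u[0]-18:u[0]+18]=1
    ys,xs=np.nonzero(m*M); return len(xs),xs.min() if len(xs) else 0,xs.max() if len(xs) else 0,ys.min() if len(xs) else 0,ys.max() if len(xs) else 0
b1q=dict(q); b1q["color"]=cv2.imread("pics/b1s.png")[:,:,::-1].copy(); b1p=dict(p); b1p["color"]=cv2.imread("pics/b1t.png")[:,:,::-1].copy()
for c,n in((b1q,"scene before"),(q,"scene now"),(b1p,"top before"),(p,"top now")): print(n,[tuple(map(int,lid(c,k))) for k in "yg"])
def circ(x,y,c): # predicted upright lid bbox
    a=np.linspace(0,6.28,40); P=np.array([px(c,[x+.022*np.cos(t),y+.022*np.sin(t),.05]) for t in a]); return P.min(0),P.max(0)
print(circ(.527,-.008,q),circ(.527,-.008,p))
E
```

```text
(np.int32(249), [0.5302, -0.01]) (np.int32(299), [0.5279, -0.0062]) 43.0
(np.int32(249), [0.5302, -0.0098]) (np.int32(299), [0.528, -0.0061]) 43.1
scene before [(286, 297, 323, 197, 214), (2, 298, 310, 214, 217)]
scene now [(285, 296, 323, 199, 215), (0, 0, 0, 0, 0)]
top before [(360, 313, 341, 219, 238), (0, 0, 0, 0, 0)]
top now [(362, 313, 341, 219, 237), (0, 0, 0, 0, 0)]
(array([297.06842427, 198.06747956]), array([315.16426983, 212.9868095 ])) (array([322.78257075, 218.91684035]), array([341.37259887, 237.50904308]))
```

The tin is still and upright, just resting against the other rail within the lane's 4 mm play. Everything is in place, so I hand in.

```bash
python3 -c "
from workcell import *
print(hand_in())"
```

```text
the job is handed in; nothing more can be done
None
```

I handed in the job with all four yellow-lidded tins upright in single file past the mouth and the white board standing on the rods in its own slot, the owl, bottle opener and bamboo boards unmoved in the last pictures (the canister read less surely); early on, a push at the wrong height jammed the first tin and read about 80 N at the wrist, under the 120 N limit.

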